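# Reload the welding-wire stand

### The arm

A 6-joint arm with a two-finger parallel gripper is mounted at the origin on the work surface. World frame = base frame: x ahead of the robot, y to its left, z up, the work surface at z = 0. Lengths are in m, angles in rad, forces in N, time in s.
With the tool pointing down it reaches from about 0.35 to 0.85 m from the base axis. Payload 8.1 kg.
Tool frame: the origin (TCP) lies midway between the tips of the shut fingers; the grasp point (between the pads) lies 19 mm behind it (manip.pinch_z is the distance from the TCP to the grasp point, in m); z points along the fingers, y is the line along which they close (so a half turn about z gives the same grasp; the last joint's range is limited). The gripper opens to 85 mm and grips with 20 to 120 N. Pads are 22 mm wide; open, the fingers measure 114 mm over their backs; the gripper's body (76 mm by 85 mm) begins 54 mm behind the grasp point. The pads swing forward as they close: fully open they stand 13 mm farther back than shut.
Start: joints at [1.25, 0.13, 1.488, -0, 1.523, -0.085], TCP at [0.14, 0.583, 0.231] pointing down, gripper open.
Joint ranges: [-2.96, 2.96], [-0.89, 2.26], [0.02, 2.5], [-1.34, 4.48], [0, 2.73], [-2.66, 2.66]. Speed limits (rad/s): [2.39, 2.39, 2.79, 3.14, 3.14, 3.14].

### API

Orientations are given as a unit quaternion [w, x, y, z].
In Python, from rig import manip gives the robot as it stands.
- The arm moves only by the shell command python3 -m jog 'ROWS' [FORCE]. ROWS is JSON, one flat list of numbers, 7 for each row, row after row: the shift along the tool's x, y, z normalised to -1 to 1, where 1 is 600 mm, then the turn, a rotation vector about the tool's x, y, z normalised to -1 to 1, where 1 is 60 degrees, then the opening, from 0 (shut) to 1 (fully open). A call has exactly 10 rows; each row is the pose to reach, as a shift and turn from the pose commanded when the call began, along the tool's axes at that moment; what a row does not reach only later rows make up. A row lasts 1/10 s, in which the tool goes at most 50 mm and 8.59 degrees, less where a joint would pass 70% of its speed; a pose out of reach is approached as far as the arm can. A call with a number of a shift or a turn outside -1 to 1 is refused whole. A call with a gripper value outside its range is refused whole. The fingers move at their own pace and stop on an object; FORCE is the grip in N (left out, the last holds). Time passes only in rows, so rows that repeat a pose let the fingers close, or fill a call up. It gives the time, the measured TCP pose, the force, the opening and the grip force at its end, in the units of the state.
- manip.observe(): the state, without advancing time (a new reading comes with each control period).
- manip.camera(name): name is "scene" or "top" or "wrist"; returns a dict with "pixels" (480x640x3 uint8, red, green, blue), "K" (3x3 intrinsics, pixels), "k1" (the pictures are not rectified: a ray, as slopes to the right and down, at radius r is drawn at 1 + k1 r^2 times it, then the intrinsics apply), "eye" and "attitude" of the camera in the world; the wrist camera has in their place "mount" (4x4, takes a point from camera to tool coordinates, whose origin is the TCP and whose axes are the flange's). Camera axes: x right, y down, z forward; pixel columns grow to the right and rows downward; lengths in m; the calibration is good to about 2 mm. A picture is of the moment at which its call begins: read the wrist's pose just before it. There is no depth.
- manip.hand_in(): hands the job in; it is judged then, once.
Trained networks look in a picture, given as the dict that the camera call returned (one of the last four; its "shot" number tells which), for a name from the list of things; names that differ only in an ending like _2 or _b are one class to them, and where a whole thing is asked for, a point or a joint stands for the part that bears it (a point fixed in the world has none). Each returns a list of dicts, best first, with "score" (0 to 1); they miss things now and then, are a little off and sometimes report something else, mostly with a low value. They report only what shows in the picture. A call takes as long as a camera call. They do not tell look-alikes from the thing itself.
- manip.find_in(name, picture): "point" ([row, column] in pixels, amid what is visible of it).
- manip.outline_of(name, picture): "mask" (480x640 bool, what is visible of it) and "point" ([row, column] in pixels, amid what is visible of it).
- manip.pinpoint(name, picture): "point" ([row, column] in pixels: a listed point, or the origin of a listed thing).
The state is a dict: "clock": time; "joints": joint angles; "dq": joint speeds; "effort": joint torques, N m; "eef_pos": TCP position; "tool_rot": TCP orientation; "contact_force": force on the tool from outside, world axes, zero at the start; "torque": the same for the moment, N m; "gripper_width": opening from 0.0 (shut) to 1.0 (fully open); "grasp_force": force on a finger pad.
Only numpy, scipy, OpenCV 4.12 (cv2) and the standard library are available. Lean on these libraries where they do the work, as an engineer would, in place of code of your own. Each camera call takes 0.05 s, during which the arm holds its last target. There are 200 camera calls.

### The job

Reload the wire stand on the welding bench: pull the keeper's knob fully out to free the spools, take every empty core off the stand and put it in the metal tray, and seat every full spool that stands on the bench on a spindle of its own, neck up and fully down on the base. When all are in place push the knob fully home again so that the keeper locks the spools in, and leave the other things on the bench alone.

Things in the scene. Friction and masses are not known exactly. Their poses are not given: they have to be found in the camera images.
- stand: Fixed wire stand: a grey steel base plate 135 mm (x) by 350 mm (y) by 12 mm thick with three upright steel spindles in a row along its y axis, 110 mm apart. Origin: on the bench under the middle spindle; z up, the plate reaches from x -55 to +80 mm. Its position and yaw vary. Along its +x side, on four guide posts at x 51 to 63 mm, runs the keeper bar.
- spindle_left (a point): Foot of the left spindle, on its axis at the top face of the base plate (12 mm above the bench), where a seated spool's underside centre belongs. The spindle is a 20 mm rod with a tapered tip that ends 70 mm above this point (full diameter up to 60 mm). At stand y +110 mm.
- spindle_middle (a point): Foot of the middle spindle, on its axis at the top face of the base plate (12 mm above the bench), where a seated spool's underside centre belongs. The spindle is a 20 mm rod with a tapered tip that ends 70 mm above this point (full diameter up to 60 mm). At stand y 0.
- spindle_right (a point): Foot of the right spindle, on its axis at the top face of the base plate (12 mm above the bench), where a seated spool's underside centre belongs. The spindle is a 20 mm rod with a tapered tip that ends 70 mm above this point (full diameter up to 60 mm). At stand y -110 mm.
- keeper (a joint): Keeper travel in m: 0 home (locked; as it starts), 0.050 fully out. A steel bar 68 to 78 mm above the bench, sliding along stand +y, with three 16 mm wide tongues reaching in to stand x 34 mm. Home, they lie 4 mm over the seated spools' upper flanges and block them; out, they stand in the gaps. Detents hold both ends: about 4 N to start it, past the middle it snaps over to the other end.
- knob (a point): Centre of the keeper's black knob, 34 mm in diameter, 36 mm long, axis along the stand's y, at the stand's +y end: at stand x 57, y 208, z 73 mm when home, y 258 mm when fully out (moves with the keeper). Can be pinched from above, fingers closing along the stand's x; pull along stand +y, push along -y.
- tray: Fixed open aluminium tray for empty cores, outside 250 mm (x) by 140 mm (y) by 55 mm high, walls and floor 4 mm. Origin: centre of its underside, z up. Two cores fit side by side along its x axis. Position and yaw vary.
- spool1: Full wire spool standing on the bench: grey plastic, copper-coloured wire, 0.4 to 0.75 kg. Flanges 90 mm in diameter at heights 0-6 and 46-52 mm, wire 78 mm in diameter between; above, a tube neck 40 mm in diameter up to 87 mm, to grip from above; a 26 mm bore runs right through. Origin: centre of the underside; z up along the bore. Two or three are present; an absent one is always None.
- spool2: Full wire spool standing on the bench: grey plastic, copper-coloured wire, 0.4 to 0.75 kg. Flanges 90 mm in diameter at heights 0-6 and 46-52 mm, wire 78 mm in diameter between; above, a tube neck 40 mm in diameter up to 87 mm, to grip from above; a 26 mm bore runs right through. Origin: centre of the underside; z up along the bore. Two or three are present; an absent one is always None.
- spool3: Full wire spool standing on the bench: grey plastic, copper-coloured wire, 0.4 to 0.75 kg. Flanges 90 mm in diameter at heights 0-6 and 46-52 mm, wire 78 mm in diameter between; above, a tube neck 40 mm in diameter up to 87 mm, to grip from above; a 26 mm bore runs right through. Origin: centre of the underside; z up along the bore. Two or three are present; an absent one is always None.
- core1: Empty core: same shape and size as a full spool (90 mm flanges at 0-6 and 46-52 mm, neck 40 mm in diameter up to 87 mm, bore 26 mm) but bare grey plastic without wire, 0.09 to 0.16 kg; starts seated on a spindle. Origin: centre of the underside; z up along the bore. One or two are present; an absent one is always None.
- core2: Empty core: same shape and size as a full spool (90 mm flanges at 0-6 and 46-52 mm, neck 40 mm in diameter up to 87 mm, bore 26 mm) but bare grey plastic without wire, 0.09 to 0.16 kg; starts seated on a spindle. Origin: centre of the underside; z up along the bore. One or two are present; an absent one is always None.
- core3: Empty core: same shape and size as a full spool (90 mm flanges at 0-6 and 46-52 mm, neck 40 mm in diameter up to 87 mm, bore 26 mm) but bare grey plastic without wire, 0.09 to 0.16 kg; starts seated on a spindle. Origin: centre of the underside; z up along the bore. One or two are present; an absent one is always None.
- pipe: Bystander: a steel pipe offcut standing on end, 60 mm in diameter, 70 mm high. Origin: centre of its underside. Leave it alone.
- angle: Bystander: a piece of angle steel 200 mm long (its y), 50 mm wide and 50 mm high, lying beside the stand. Origin: centre of its underside. Leave it alone.
- pliers: Bystander: pliers with red handles, about 160 mm long along their x, lying on the bench. Origin: under their middle. Leave them alone.
There are look-alikes about, which are no part of the job. What is shaped like the spool2 but yellow is not meant.

How it is judged:
By the outcome, as a careful person would: the job done as asked, in the order asked, and still so for the second after the job is handed in, with the robot touching nothing.
Of spool1, spool2, spool3 only 2 to 3 are there at a start; the rules pass over those that are not, and their reading is None.
Of core1, core2, core3 only 1 to 2 are there at a start; the rules pass over those that are not, and their reading is None.
At some moment in a run one of spool1, spool2, spool3 may be knocked a few centimetres aside while the robot is not near it.
Once in a run the grip may slacken for a moment while it holds something.
It also fails if it takes over 210 s, if anything falls off the work surface, if the arm or the gripper's body presses on something with over 40 N, if the wrist force passes 120 N, or if a joint passes its speed limit or range.

## Working session

There is one attempt and no reset: what is moved stays moved. The work goes in short steps, Python scripts to look and compute and a shell command to move; the robot and the scene stay as the last step left them, time stands still between calls to the robot, and variables do not carry over. Pictures are saved under pics/ and viewed, at most 17 in all, crops included, and the job is handed in when it is done.

```bash
ls; mkdir -p pics; python3 - <<'E'
from rig import manip
import cv2
s=manip.observe(); print(s['eef_pos'],s['tool_rot'],s['clock'],s['gripper_width'])
for n in("scene","top"):
    p=manip.camera(n); cv2.imwrite(f'pics/{n}0.png',p['pixels'][:,:,::-1]); print(n,p['K'],p['k1'],p['eye'],p['attitude'],p['shot'])
E
```

```text
pics
[0.13997483 0.582873   0.23022293] [-2.02960917e-04  1.17617149e-01  9.93058570e-01 -9.17539497e-04] 0.0 1.0007803290067319
scene [[441.5483108    0.         320.06331203]
 [  0.         441.5483108  232.37464311]
 [  0.           0.           1.        ]] -0.10327363994863907 [1.06965496 0.46971269 0.9966874 ] [-0.14735227  0.4147837   0.84835107 -0.29418064] 1
top [[581.22609902   0.         330.22821945]
 [  0.         581.22609902 241.37973934]
 [  0.           0.           1.        ]] 0.0157391094006411 [0.25515403 0.04277806 1.52790431] [-0.0536594   0.71361825 -0.69532939  0.06623212] 2
```

View pics/top0.png

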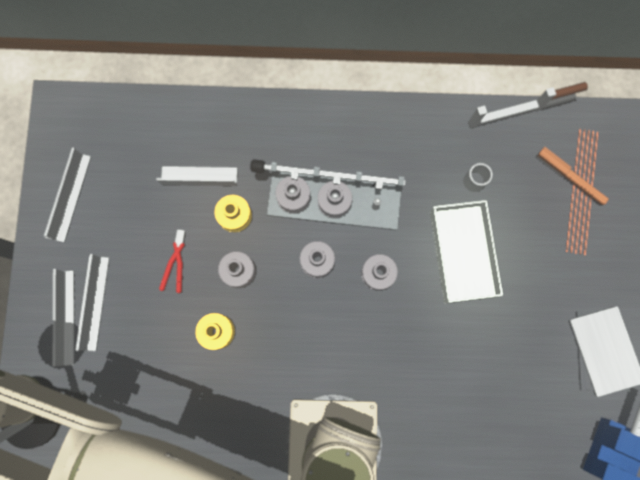

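View pics/scene0.png

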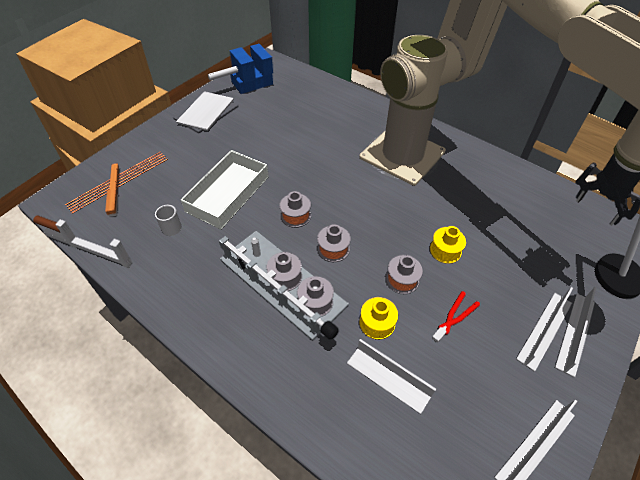

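```bash
cat > h.py <<'E'
from rig import manip
import numpy as np, cv2
from scipy.spatial.transform import Rotation as R
from scipy.optimize import least_squares
def rot(q): return R.from_quat([q[1],q[2],q[3],q[0]]).as_matrix()
def shot(n):
    s=manip.observe(); p=manip.camera(n)
    if n=='wrist':
        T=np.eye(4);T[:3,:3]=rot(s['tool_rot']);T[:3,3]=s['eef_pos']; p['T']=T@np.array(p['mount'])
    else:
        T=np.eye(4);T[:3,:3]=rot(p['attitude']);T[:3,3]=p['eye']; p['T']=T
    return p
def proj(p,P):
    c=(np.atleast_2d(P)-p['T'][:3,3])@p['T'][:3,:3]; a=c[:,:2]/c[:,2:]
    a=a*(1+p['k1']*(a**2).sum(1,keepdims=True))
    uv=a@p['K'][:2,:2].T+p['K'][:2,2]; return uv[:,::-1]
def onz(p,rc,z):
    d=np.linalg.solve(p['K'],[rc[1],rc[0],1])[:2]; a=d.copy()
    for _ in range(20): a=d/(1+p['k1']*(a@a))
    v=p['T'][:3,:3]@np.r_[a,1]; o=p['T'][:3,3]; return (o+v*(z-o[2])/v[2])[:2]
def save(p,n): cv2.imwrite(f'pics/{n}.png',p['pixels'][:,:,::-1])
def go(x,y,z,yaw=None):
    """yaw: world angle of tool y (closing line). prints normalised tool shift & turn from measured pose"""
    s=manip.observe(); M=rot(s['tool_rot']); d=M.T@(np.array([x,y,z])-s['eef_pos'])/.6
    if yaw is None: t=np.zeros(3)
    else:
        best=None
        for k in(0,np.pi):
            ty=np.array([np.cos(yaw+k),np.sin(yaw+k),0]); tz=np.array([0,0,-1.]); tx=np.cross(ty,tz)
            r=R.from_matrix(M.T@np.c_[tx,ty,tz]).as_rotvec()/np.radians(60)
            if best is None or np.linalg.norm(r)<np.linalg.norm(best): best=r
        t=best
    print('shift',np.round(d,4),'turn',np.round(t,4))
def st():
    s=manip.observe(); print('t',s['clock'],np.round(s['eef_pos'],4),'w',round(s['gripper_width'],3),'gf',round(s['grasp_force'],1),'F',np.round(s['contact_force'],1),'j',np.round(s['joints'],2))
E
python3 - <<'E'
from h import *
pt,ps=shot('top'),shot('scene')
print(onz(pt,(400,334),.0))
for n,z in(('stand',0),('spindle_left',.012),('spindle_middle',.012),('spindle_right',.012),('knob',.073),('tray',0),('spool1',0),('core1',.012),('pipe',0),('angle',0)):
    for c,p in(('top',pt),('scene',ps)):
        for r in manip.pinpoint(n,p): 
            if r['score']>.3: print(n,c,round(r['score'],2),np.round(r['point'],1),np.round(onz(p,r['point'],z),4))
E
```

```text
[ 0.10808557 -0.00083011]
stand top 0.58 [203.7 330.7] [0.6205 0.0199]
stand scene 0.73 [280.2 288. ] [0.6218 0.0225]
stand scene 0.33 [252.4 255.9] [ 0.6075 -0.1069]
spindle_left top 0.77 [198.1 290.5] [0.6299 0.1281]
spindle_left scene 0.85 [301.7 315.6] [0.6331 0.1246]
spindle_left scene 0.68 [277.4 286.4] [0.6232 0.0189]
spindle_left scene 0.49 [300.4 312.6] [0.6349 0.1163]
spindle_middle top 0.78 [203.2 338.6] [ 0.6196 -0.001 ]
spindle_middle top 0.67 [259.4 314.2] [0.4661 0.0599]
spindle_middle scene 0.73 [279.6 285.7] [0.6295 0.0219]
spindle_right top 0.64 [203.7 372.7] [ 0.6209 -0.0924]
spindle_right top 0.62 [260.5 318.2] [0.4635 0.0493]
spindle_right scene 0.6 [253.9 255.2] [ 0.618 -0.098]
knob top 0.72 [167.5 255.6] [0.6935 0.2177]
knob scene 0.67 [277.  285.5] [0.6513 0.0443]
knob scene 0.66 [327.8 327.2] [0.6975 0.209 ]
tray top 0.76 [253.5 462.2] [ 0.4944 -0.3341]
tray scene 0.6 [191.8 226.7] [ 0.493  -0.3382]
spool1 top 0.97 [217.9 234.9] [0.5741 0.2753]
spool1 top 0.85 [330.4 215.7] [0.2756 0.3093]
spool1 top 0.84 [272.2 377.1] [ 0.4381 -0.1074]
spool1 top 0.61 [274.4 238.2] [0.4225 0.2588]
spool1 top 0.6 [259.7 317.3] [0.4672 0.0518]
spool1 scene 0.98 [249.6 331.6] [0.4699 0.0533]
spool1 scene 0.9 [250.6 445. ] [0.276  0.3078]
spool1 scene 0.84 [216.8 298.1] [ 0.4347 -0.0971]
spool1 scene 0.83 [325.4 379. ] [0.5841 0.2863]
spool1 scene 0.77 [277.5 400.7] [0.43  0.255]
core1 top 0.96 [203.  334.4] [0.6199 0.0103]
core1 top 0.62 [200.  293.6] [0.6249 0.1196]
core1 scene 0.93 [299.2 314.3] [0.6295 0.1175]
core1 scene 0.65 [276.2 286.9] [0.6195 0.0175]
core1 scene 0.46 [280.4 401.3] [0.4445 0.2636]
pipe top 0.61 [179.6 475.7] [ 0.6993 -0.3739]
pipe scene 0.56 [230.2 171.2] [ 0.7026 -0.3571]
angle top 0.81 [175.9 199.1] [0.6872 0.3777]
angle top 0.69 [251.1 179.9] [0.4804 0.4154]
angle scene 0.55 [377.1 385.7] [0.6854 0.3717]
```

```bash
python3 - <<'E'
from h import *
go(.57,.07,.36,np.radians(86))
p=manip.camera('wrist');print(p['mount'],p['K'],p['k1'])
E
```

```text
shift [-0.8965 -0.6646 -0.2145] turn [-0.     -0.     -0.1585]
[[-6.02885129e-04 -9.60370629e-01 -2.78725478e-01  7.11070703e-02]
 [ 9.99999760e-01 -4.83696562e-04 -4.96391696e-04  4.61549543e-04]
 [ 3.41901450e-04 -2.78725710e-01  9.60370690e-01 -1.42124711e-01]
 [ 0.00000000e+00  0.00000000e+00  0.00000000e+00  1.00000000e+00]] [[368.02090939   0.         314.38811397]
 [  0.         368.02090939 232.26017016]
 [  0.           0.           1.        ]] -0.020482954234415242
```

```bash
python3 -m jog '[-0.08,-0.06,-0.05,0,0,-0.02,1, -0.16,-0.12,-0.1,0,0,-0.04,1, -0.24,-0.18,-0.15,0,0,-0.06,1, -0.32,-0.24,-0.2,0,0,-0.08,1, -0.38,-0.29,-0.21,0,0,-0.1,1, -0.44,-0.33,-0.21,0,0,-0.12,1, -0.5,-0.37,-0.21,0,0,-0.14,1, -0.56,-0.41,-0.21,0,0,-0.16,1, -0.6,-0.45,-0.21,0,0,-0.16,1, -0.64,-0.48,-0.21,0,0,-0.16,1]'; python3 - <<'E'
from h import *
st();go(.57,.07,.36,np.radians(86))
E
```

```text
clock: 2.25
eef_pos: [0.444, 0.216, 0.3578]
tool_rot: [0.001, 0.034, 0.999, 0.0]
contact_force: [0.2, 0.8, 0.5]
gripper_width: 1.0
grasp_force: 0.0
t 2.25 [0.444  0.216  0.3578] w 1.0 gf 0.0 F [0.2 0.8 0.5] j [ 0.35 -0.18  1.56  0.    1.75 -1.15]
shift [-0.2261 -0.2285 -0.0035] turn [0.0005 0.0011 0.0016]
```

```bash
python3 -m jog '[-0.06,-0.06,0,0,0,0,1, -0.11,-0.11,0,0,0,0,1, -0.16,-0.16,0,0,0,0,1, -0.2,-0.2,0,0,0,0,1, -0.22,-0.22,0,0,0,0,1, -0.225,-0.228,0,0,0,0,1, -0.225,-0.228,0,0,0,0,1, -0.225,-0.228,0,0,0,0,1, -0.225,-0.228,0,0,0,0,1, -0.225,-0.228,0,0,0,0,1]'; python3 - <<'E'
from h import *
st();go(.57,.07,.36,np.radians(86))
p=shot('wrist');save(p,'w1')
for n,z in(('spindle_left',.012),('spindle_middle',.012),('spindle_right',.012),('knob',.073),('spool1',0),('core1',.012)):
        for r in manip.pinpoint(n,p): 
            if r['score']>.3: print(n,round(r['score'],2),np.round(r['point'],1),np.round(onz(p,r['point'],z),4))
E
```

```text
clock: 3.25
eef_pos: [0.5679, 0.0732, 0.3576]
tool_rot: [0.0, 0.033, 0.999, 0.0]
contact_force: [-0.3, -0.8, -0.6]
gripper_width: 1.0
grasp_force: 0.0
t 3.25 [0.5679 0.0732 0.3576] w 1.0 gf 0.0 F [-0.3 -0.8 -0.6] j [ 0.04  0.04  1.36  0.    1.74 -1.47]
shift [-0.0039 -0.005  -0.0039] turn [0.0002 0.0005 0.0029]
spindle_right 0.68 [219.2 188.9] [ 0.6083 -0.1014]
knob 0.78 [283.4 428.8] [0.6975 0.2095]
spool1 0.96 [182.8 461.3] [0.5853 0.2735]
spool1 0.85 [102.5 296.3] [0.4671 0.057 ]
spool1 0.7 [ 83.1 165.1] [ 0.4319 -0.1077]
spool1 0.55 [ 60.3 454.5] [0.4298 0.2588]
core1 0.64 [226.8 352.1] [0.6342 0.121 ]
core1 0.57 [225.8 272.7] [0.6254 0.0123]
```

View pics/w1.png

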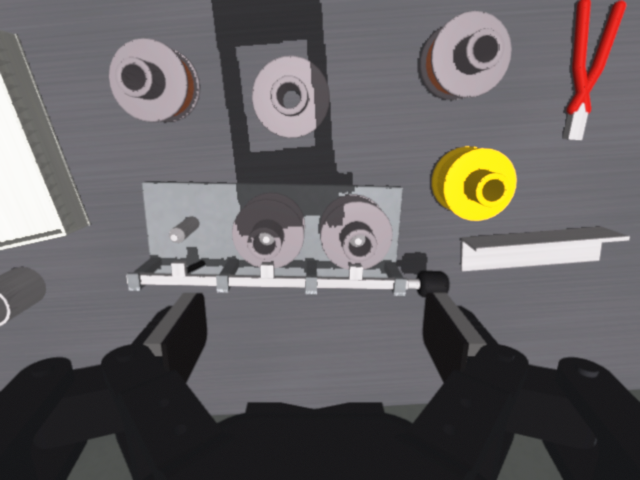

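```bash
cat >> h.py <<'E'
def fitstand(p,L,uv,x0=(.625,.015,-.06)):
    L=np.array(L,float);uv=np.array(uv,float)[:,::-1]
    def W(v):
        c,s=np.cos(v[2]),np.sin(v[2]); return np.c_[v[0]+c*L[:,0]-s*L[:,1],v[1]+s*L[:,0]+c*L[:,1],L[:,2]]
    r=least_squares(lambda v:(proj(p,W(v))-uv).ravel(),x0,loss='soft_l1'); print('fit',np.round(r.x,4),'\n',np.round(r.fun.reshape(-1,2),1)[:,::-1].tolist()); return r.x
E
python3 - <<'E'
from h import *
p=shot('wrist')
fitstand(p,[(0,.11,.082),(0,0,.082),(0,-.11,.082),(-.055,.175,.012),(-.055,-.175,.012),(.057,.208,.073),(.057,-.165,.073)],[(358,241),(266,239),(176,237),(402,187),(144,182),(434,283),(134,281)])
# spool circle fits
t=shot('top')
for n,u,v in (('A',489,48),('B',290,96),('C',134,77)):print(n,onz(p,(v,u),.087))
for n,u,v in (('A',235,267),('B',316,257),('C',380,271)):print(n,onz(t,(v,u),.087))
E
```

```text
fit [ 0.6231  0.0113 -0.0863] 
 [[0.7, -0.0], [0.2, 0.4], [-2.2, 0.8], [1.4, -0.4], [-3.1, 0.2], [-0.8, 0.2], [3.0, -2.7]]
A [0.43246367 0.26169651]
B [0.46552444 0.05376574]
C [ 0.43485269 -0.10772775]
A [0.43128351 0.25535251]
B [0.46184085 0.05472507]
C [ 0.43088037 -0.10603479]
```

```bash
python3 - <<'E'
from h import *
go(.698,.2136,.2)
E
```

```text
shift [-0.1995  0.2501  0.262 ] turn [0. 0. 0.]
```

```bash
python3 -m jog '[-0.03,0.04,0.04,0,0,0.1,1, -0.06,0.08,0.08,0,0,0.22,1, -0.09,0.12,0.12,0,0,0.34,1, -0.12,0.16,0.16,0,0,0.46,1, -0.15,0.2,0.2,0,0,0.58,1, -0.18,0.23,0.24,0,0,0.7,1, -0.2,0.25,0.26,0,0,0.82,1, -0.2,0.25,0.26,0,0,0.92,1, -0.2,0.25,0.26,0,0,0.98,1, -0.2,0.25,0.26,0,0,0.98,1]'; python3 - <<'E'
from h import *
st();go(.698,.2136,.15,-.0863)
E
```

```text
clock: 4.7
eef_pos: [0.6982, 0.2136, 0.2005]
tool_rot: [-0.0, 0.521, 0.854, -0.0]
contact_force: [-0.7, 0.9, 0.6]
gripper_width: 1.002
grasp_force: 0.0
t 4.7 [0.6982 0.2136 0.2005] w 1.002 gf 0.0 F [-0.7  0.9  0.6] j [ 0.23  0.5   1.1  -0.    1.54 -0.25]
shift [ 0.0001 -0.0003  0.0842] turn [-0.0008  0.      0.5364]
```

Turn, then descend to z≈0.15 and look.

```bash
python3 -m jog '[0,0,0.01,0,0,0.12,1, 0,0,0.02,0,0,0.24,1, 0,0,0.03,0,0,0.36,1, 0,0,0.04,0,0,0.48,1, 0,0,0.06,0,0,0.536,1, 0,0,0.084,0,0,0.536,1, 0,0,0.084,0,0,0.536,1, 0,0,0.084,0,0,0.536,1, 0,0,0.084,0,0,0.536,1, 0,0,0.084,0,0,0.536,1]'; python3 - <<'E'
from h import *
st();go(.698,.2136,.058,-.0863)
p=shot('wrist');save(p,'w2')
x,y,a=.6231,.0113,-.0863
c,s=np.cos(a),np.sin(a)
for L in((.057,.208,.073),(.057,.226,.073)):print(proj(p,[x+c*L[0]-s*L[1],y+s*L[0]+c*L[1],L[2]])[:,::-1])
E
```

```text
clock: 5.7
eef_pos: [0.6988, 0.2137, 0.1519]
tool_rot: [0.0, 0.736, 0.677, 0.001]
contact_force: [-0.5, -0.6, -0.5]
gripper_width: 1.002
grasp_force: 0.0
t 5.7 [0.6988 0.2137 0.1519] w 1.002 gf 0.0 F [-0.5 -0.6 -0.5] j [ 0.23  0.52  1.15 -0.    1.46  0.31]
shift [-0.0003 -0.0016  0.1565] turn [ 0.0014 -0.0004  0.0019]
[[313.06648984 243.26401662]]
[[313.07899437 215.51214275]]
```

View pics/w2.png

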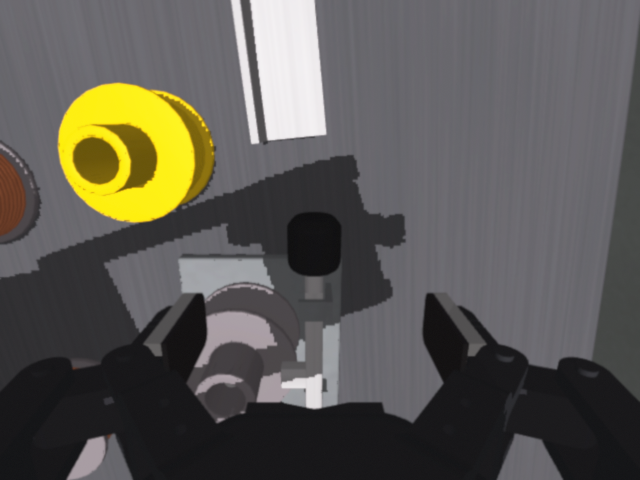

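```bash
python3 -m jog '[0,-0.001,0.04,0,0,0,1, 0,-0.001,0.08,0,0,0,1, 0,-0.001,0.12,0,0,0,1, 0,-0.001,0.15,0,0,0,1, 0,-0.001,0.158,0,0,0,1, 0,-0.001,0.158,0,0,0,1, 0,-0.001,0.158,0,0,0,0.7, 0,-0.001,0.158,0,0,0,0.2, 0,-0.001,0.158,0,0,0,0.2, 0,-0.001,0.158,0,0,0,0.2]' 40; python3 -m jog '[0,0,0,0,0,0,0.2, 0,0,0,0,0,0,0.2, 0.015,0,0,0,0,0,0.2, 0.03,0,0,0,0,0,0.2, 0.045,0,0,0,0,0,0.2, 0.06,0,0,0,0,0,0.2, 0.075,0,0,0,0,0,0.2, 0.086,0,0,0,0,0,0.2, 0.086,0,0,0,0,0,0.2, 0.086,0,0,0,0,0,0.2]'; python3 - <<'E'
from h import *
st()
E
```

```text
clock: 6.75
eef_pos: [0.6986, 0.2137, 0.0575]
tool_rot: [0.001, 0.737, 0.676, 0.001]
contact_force: [-2.7, -1.1, 0.3]
gripper_width: 0.377
grasp_force: 39.7
clock: 7.75
eef_pos: [0.703, 0.2636, 0.0574]
tool_rot: [0.001, 0.737, 0.676, -0.0]
contact_force: [-1.9, -5.8, 9.4]
gripper_width: 0.377
grasp_force: 40.4
t 7.75 [0.703  0.2636 0.0574] w 0.377 gf 40.4 F [-1.9 -5.8  9.4] j [ 0.29  0.66  1.15 -0.    1.34  0.38]
```

```bash
python3 -m jog '[0,0,0,0,0,0,1, 0,0,0,0,0,0,1, 0,0,0,0,0,0,1, 0,0,-0.03,0,0,0,1, 0,0,-0.08,0,0,0,1, 0,0,-0.14,0,0,0,1, 0,0,-0.2,0,0,0,1, 0,0,-0.25,0,0,0,1, 0,0,-0.3,0,0,0,1, 0,0,-0.3,0,0,0,1]'; python3 - <<'E'
from h import *
st();go(.6,.09,.3,1.4845)
E
```

```text
clock: 8.75
eef_pos: [0.7045, 0.266, 0.2449]
tool_rot: [0.002, 0.736, 0.677, 0.005]
contact_force: [0.9, 1.2, 1.0]
gripper_width: 0.997
grasp_force: 0.0
t 8.75 [0.7045 0.266  0.2449] w 0.997 gf 0.0 F [0.9 1.2 1. ] j [0.29 0.54 0.96 0.   1.63 0.38]
shift [-0.3066 -0.1478 -0.0946] turn [ 0.011   0.0046 -1.4985]
```

```bash
python3 -m jog '[-0.03,-0.01,-0.01,0,0,-0.1,1, -0.07,-0.03,-0.02,0,0,-0.24,1, -0.11,-0.05,-0.04,0,0,-0.38,1, -0.15,-0.07,-0.06,0,0,-0.52,1, -0.19,-0.09,-0.08,0,0,-0.66,1, -0.23,-0.11,-0.09,0,0,-0.8,1, -0.27,-0.13,-0.09,0,0,-0.94,1, -0.3,-0.147,-0.09,0.01,0.005,-0.98,1, -0.306,-0.147,-0.09,0.01,0.005,-0.98,1, -0.306,-0.147,-0.09,0.01,0.005,-0.98,1]'; python3 -m jog '[0,0,0,0,0,-0.12,1, 0,0,0,0,0,-0.24,1, 0,0,0,0,0,-0.36,1, 0,0,0,0,0,-0.48,1, 0,0,0,0,0,-0.52,1, 0,0,0,0,0,-0.52,1, 0,0,0,0,0,-0.52,1, 0,0,0,0,0,-0.52,1, 0,0,0,0,0,-0.52,1, 0,0,0,0,0,-0.52,1]';python3 - <<'E'
from h import *
st();go(.6326,.1209,.2,1.4845)
p=shot('wrist');save(p,'w3')
E
```

```text
clock: 9.75
eef_pos: [0.5986, 0.0893, 0.2904]
tool_rot: [-0.005, 0.311, 0.951, -0.001]
contact_force: [0.2, -0.8, 0.0]
gripper_width: 1.0
grasp_force: 0.0
clock: 10.75
eef_pos: [0.5986, 0.0896, 0.29]
tool_rot: [-0.006, 0.043, 0.999, -0.0]
contact_force: [-0.5, -0.3, 0.2]
gripper_width: 1.002
grasp_force: 0.0
t 10.75 [0.5986 0.0896 0.29  ] w 1.002 gf 0.0 F [-0.5 -0.3  0.2] j [ 0.06  0.14  1.37  0.    1.64 -1.42]
shift [-0.0537  0.0568  0.1494] turn [-0.0005 -0.0107  0.0007]
```

View pics/w3.png

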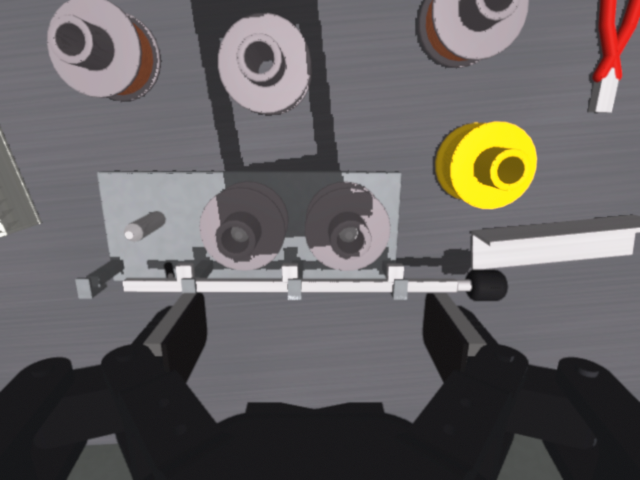

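```bash
python3 - <<'E'
from h import *
p=shot('wrist')
v=fitstand(p,[(0,.11,.082),(0,0,.082),(0,-.11,.082),(-.055,.175,.012),(-.055,-.175,.012),(.057,.258,.073)],[(348,233),(238,232),(130,232),(400,173),(98,172),(487,285)])
print(onz(p,(236,347),.099),onz(p,(237,240),.099))
g=p['pixels'][150:300,60:460][:,:,::-1]; cv2.imwrite('pics/w3c.png',cv2.resize(g,None,fx=2,fy=2,interpolation=cv2.INTER_CUBIC))
E
```

```text
fit [ 0.6215  0.0124 -0.0927] 
 [[1.5, 1.3], [0.6, 1.5], [-1.5, 0.8], [2.6, -1.7], [-2.2, -2.4], [-0.8, -0.5]]
[0.6282603  0.11818011] [0.62056939 0.01728314]
```

View pics/w3c.png

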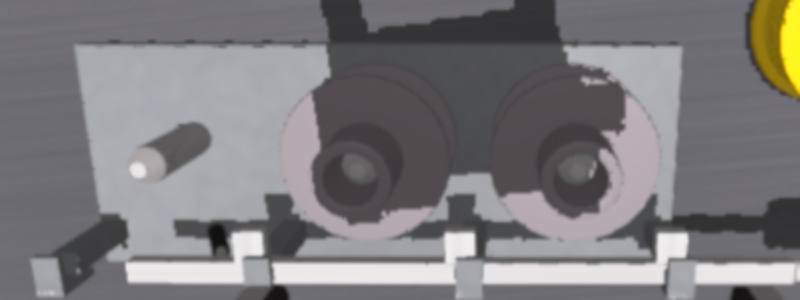

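```bash
python3 - <<'E'
from h import *
p=shot('wrist')
v=fitstand(p,[(0,.11,.082),(0,0,.082),(0,-.11,.082),(-.055,.175,.012),(-.055,-.175,.012),(.057,.258,.073)],[(349,235),(240,234),(129,235),(402,172.5),(98.5,172.5),(487,285)])
print(onz(p,(239,350.5),.099),onz(p,(236,235.5),.099))
go(.631,.1205,.069,1.4845)
E
```

```text
fit [ 0.6234  0.0127 -0.0873] 
 [[1.0, 0.4], [-0.8, 1.2], [0.3, 0.1], [0.7, -0.5], [-2.1, -0.6], [-0.1, -0.2]]
[0.63151365 0.12128703] [0.61925594 0.01315807]
shift [-0.0535  0.0562  0.3678] turn [-0.0005 -0.0106  0.001 ]
```

```bash
python3 -m jog '[-0.02,0.02,0.03,0,0,0,0.8, -0.04,0.04,0.07,0,-0.01,0,0.8, -0.0535,0.0562,0.12,0,-0.01,0,0.8, -0.0535,0.0562,0.18,0,-0.01,0,0.8, -0.0535,0.0562,0.24,0,-0.01,0,0.8, -0.0535,0.0562,0.29,0,-0.01,0,0.8, -0.0535,0.0562,0.33,0,-0.01,0,0.8, -0.0535,0.0562,0.355,0,-0.01,0,0.8, -0.0535,0.0562,0.367,0,-0.01,0,0.8, -0.0535,0.0562,0.367,0,-0.01,0,0.8]';  python3 -m jog '[0,0,0,0,0,0,0.3, 0,0,0,0,0,0,0.3, 0,0,0,0,0,0,0.3, 0,0,0,0,0,0,0.3, 0,0,-0.02,0,0,0,0.3, 0,0,-0.06,0,0,0,0.3, 0,0,-0.12,0,0,0,0.3, 0,0,-0.18,0,0,0,0.3, 0,0,-0.2,0,0,0,0.3, 0,0,-0.2,0,0,0,0.3]' 50; python3 - <<'E'
from h import *
st()
p=shot('top');save(p,'t1')
C=np.array([onz(p,(v,u),.055) for u,v in((434,206),(486,201),(502,295),(449,301))]);print(C,C.mean(0))
a=(C[0]+C[1]-C[2]-C[3])/2;print(np.linalg.norm(a),np.arctan2(a[1],a[0]))
E
```

```text
clock: 11.9
eef_pos: [0.6306, 0.1205, 0.0689]
tool_rot: [-0.001, 0.043, 0.999, -0.0]
contact_force: [0.3, -0.6, -1.1]
gripper_width: 0.801
grasp_force: 0.0
clock: 12.9
eef_pos: [0.6327, 0.1208, 0.1929]
tool_rot: [0.002, 0.042, 0.999, 0.0]
contact_force: [0.1, 0.1, -0.8]
gripper_width: 0.443
grasp_force: 50.7
t 12.9 [0.6327 0.1208 0.1929] w 0.443 gf 50.7 F [ 0.1  0.1 -0.8] j [ 0.11  0.26  1.41 -0.    1.47 -1.38]
[[ 0.60899238 -0.24859427]
 [ 0.62627868 -0.38487319]
 [ 0.38177675 -0.42046398]
 [ 0.36299278 -0.28521839]] [ 0.49501015 -0.33478746]
0.24789450705310126 0.1461765739960959
```

```bash
python3 - <<'E'
from h import *
go(.5545,-.3262,.21,1.4845);go(.5545,-.3262,.066,1.4845)
E
```

```text
shift [ 0.0645 -0.7529 -0.033 ] turn [-0.0002  0.0008  0.0013]
shift [ 0.0647 -0.7529  0.207 ] turn [-0.0002  0.0008  0.0013]
```

```bash
python3 -m jog '[0,-0.03,-0.02,0,0,0,0.3, 0,-0.09,-0.033,0,0,0,0.3, 0.01,-0.16,-0.033,0,0,0,0.3, 0.015,-0.23,-0.033,0,0,0,0.3, 0.02,-0.3,-0.033,0,0,0,0.3, 0.03,-0.37,-0.033,0,0,0,0.3, 0.04,-0.44,-0.033,0,0,0,0.3, 0.05,-0.51,-0.033,0,0,0,0.3, 0.055,-0.57,-0.033,0,0,0,0.3, 0.06,-0.63,-0.033,0,0,0,0.3]'; python3 -m jog '[0.003,-0.05,0,0,0,0,0.3, 0.005,-0.09,0,0,0,0,0.3, 0.005,-0.115,0,0,0,0,0.3, 0.005,-0.123,0,0,0,0,0.3, 0.005,-0.123,0,0,0,0,0.3, 0.005,-0.123,0,0,0,0,0.3, 0.005,-0.123,0,0,0,0,0.3, 0.005,-0.123,0,0,0,0,0.3, 0.005,-0.123,0,0,0,0,0.3, 0.005,-0.123,0,0,0,0,0.3]'; python3 - <<'E'
from h import *
st();go(.5545,-.3262,.066,1.4845)
E
```

```text
clock: 13.95
eef_pos: [0.5609, -0.2549, 0.2074]
tool_rot: [-0.002, 0.043, 0.999, 0.0]
contact_force: [0.9, 0.8, -1.3]
gripper_width: 0.448
grasp_force: 50.6
clock: 14.95
eef_pos: [0.5541, -0.3259, 0.2097]
tool_rot: [-0.0, 0.042, 0.999, -0.0]
contact_force: [0.0, -1.2, -0.9]
gripper_width: 0.447
grasp_force: 50.6
t 14.95 [ 0.5541 -0.3259  0.2097] w 0.447 gf 50.6 F [ 0.  -1.2 -0.9] j [-0.61  0.26  1.39 -0.    1.5  -2.1 ]
shift [-0.0009 -0.0003  0.2394] turn [-0.0006 -0.0005  0.0018]
```

Lower, release, and lift; then head back toward the middle core.

```bash
python3 -m jog '[0,0,0.05,0,0,0,0.3, 0,0,0.11,0,0,0,0.3, 0,0,0.16,0,0,0,0.3, 0,0,0.2,0,0,0,0.3, 0,0,0.225,0,0,0,0.3, 0,0,0.236,0,0,0,0.3, 0,0,0.239,0,0,0,0.3, 0,0,0.239,0,0,0,0.3, 0,0,0.239,0,0,0,0.3, 0,0,0.239,0,0,0,0.3]'; python3 -m jog '[0,0,0,0,0,0,0.7, 0,0,0,0,0,0,0.7, 0,0,0,0,0,0,0.7, 0,0,-0.02,0,0,0,0.7, 0,0,-0.07,0,0,0,0.7, 0,0,-0.13,0,0,0,0.7, 0,0,-0.19,0,0,0,0.7, 0,0,-0.24,0,0,0,0.7, 0,0,-0.26,0,0,0,0.7, 0,0,-0.26,0,0,0,0.7]'; python3 - <<'E'
from h import *
st();go(.6215,.0125,.2,1.4845)
p=shot('top');save(p,'t2')
E
```

```text
clock: 15.95
eef_pos: [0.5545, -0.3269, 0.0676]
tool_rot: [0.001, 0.042, 0.999, -0.001]
contact_force: [0.2, -0.2, -0.4]
gripper_width: 0.449
grasp_force: 50.6
clock: 16.95
eef_pos: [0.555, -0.327, 0.2252]
tool_rot: [0.002, 0.042, 0.999, -0.002]
contact_force: [-0.4, -0.4, 0.5]
gripper_width: 0.696
grasp_force: 0.0
t 16.95 [ 0.555  -0.327   0.2252] w 0.696 gf 0.0 F [-0.4 -0.4  0.5] j [-0.61  0.25  1.37 -0.    1.52 -2.1 ]
shift [-0.0622  0.5734  0.0405] turn [-0.0029  0.0034  0.0012]
```

View pics/t2.png

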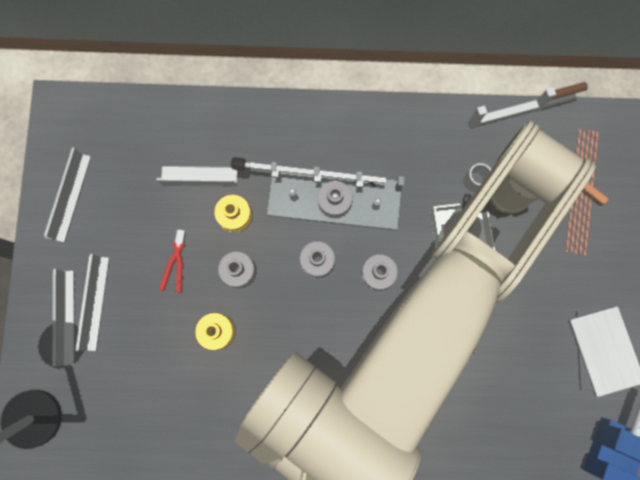

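```bash
python3 -m jog '[0,0.05,0,0,0,0,0.8, 0,0.11,0,0,0,0,0.8, -0.01,0.18,0.01,0,0,0,0.8, -0.02,0.25,0.02,0,0,0,0.8, -0.03,0.32,0.03,0,0,0,0.8, -0.04,0.39,0.04,0,0,0,0.8, -0.05,0.46,0.04,0,0,0,0.8, -0.06,0.52,0.04,0,0,0,0.8, -0.062,0.573,0.04,0,0,0,0.8, -0.062,0.573,0.04,0,0,0,0.8]'; python3 - <<'E'
from h import *
st();go(.621,.0125,.069,1.4845)
E
```

```text
clock: 18.0
eef_pos: [0.6187, 0.0174, 0.1946]
tool_rot: [-0.003, 0.04, 0.999, 0.0]
contact_force: [-0.3, -0.1, -0.1]
gripper_width: 0.799
grasp_force: 0.0
t 18.0 [0.6187 0.0174 0.1946] w 0.799 gf 0.0 F [-0.3 -0.1 -0.1] j [-0.06  0.21  1.47  0.    1.47 -1.55]
shift [-0.0056 -0.008   0.2093] turn [ 0.0007 -0.0053  0.0053]
```

```bash
python3 -m jog '[0,0,0.03,0,0,0,0.8, 0,0,0.08,0,0,0,0.8, 0,0,0.13,0,0,0,0.8, 0,0,0.17,0,0,0,0.8, 0,0,0.2,0,0,0,0.8, 0,0,0.218,0,0,0,0.8, 0,0,0.218,0,0,0,0.8, 0,0,0.218,0,0,0,0.4, 0,0,0.218,0,0,0,0.3, 0,0,0.218,0,0,0,0.3]' 50;  python3 -m jog '[0,0,0,0,0,0,0.3, 0,0,0,0,0,0,0.3, 0,0,-0.03,0,0,0,0.3, 0,0,-0.09,0,0,0,0.3, 0,0,-0.15,0,0,0,0.3, 0,0,-0.21,0,0,0,0.3, 0,0,-0.23,0,0,0,0.3, 0,0,-0.23,0,0,0,0.3, 0,0,-0.23,0,0,0,0.3, 0,0,-0.23,0,0,0,0.3]' 50; python3 - <<'E'
from h import *
st();go(.4355,-.3438,.21,1.4845)
E
```

```text
clock: 19.0
eef_pos: [0.6211, 0.013, 0.0687]
tool_rot: [0.001, 0.042, 0.999, -0.0]
contact_force: [-0.3, -0.1, -2.7]
gripper_width: 0.444
grasp_force: 50.2
clock: 20.0
eef_pos: [0.6187, 0.0132, 0.2021]
tool_rot: [-0.003, 0.042, 0.999, -0.0]
contact_force: [-0.3, -0.2, -1.1]
gripper_width: 0.442
grasp_force: 51.7
t 20.0 [0.6187 0.0132 0.2021] w 0.442 gf 51.7 F [-0.3 -0.2 -1.1] j [-0.06  0.2   1.46 -0.    1.48 -1.55]
shift [ 0.2538 -0.6188 -0.0114] turn [-0.0007 -0.0049  0.0013]
```

```bash
python3 -m jog '[0.02,-0.04,-0.01,0,0,0,0.3, 0.04,-0.1,-0.01,0,0,0,0.3, 0.06,-0.16,-0.01,0,0,0,0.3, 0.09,-0.22,-0.01,0,0,0,0.3, 0.12,-0.29,-0.01,0,0,0,0.3, 0.15,-0.36,-0.01,0,0,0,0.3, 0.18,-0.43,-0.01,0,0,0,0.3, 0.21,-0.5,-0.01,0,0,0,0.3, 0.235,-0.57,-0.01,0,0,0,0.3, 0.25,-0.61,-0.01,0,0,0,0.3]'; python3 -m jog '[0.004,-0.009,0,0,0,0,0.3, 0.004,-0.009,0,0,0,0,0.3, 0.004,-0.009,0,0,0,0,0.3, 0.004,-0.009,0,0,0,0,0.3, 0.004,-0.009,0.03,0,0,0,0.3, 0.004,-0.009,0.08,0,0,0,0.3, 0.004,-0.009,0.14,0,0,0,0.3, 0.004,-0.009,0.16,0,0,0,0.3, 0.004,-0.009,0.16,0,0,0,0.3, 0.004,-0.009,0.16,0,0,0,0.3]'; python3 - <<'E'
from h import *
st();go(.4355,-.3438,.067,1.4845)
p=shot('wrist');save(p,'w4')
E
```

```text
clock: 21.0
eef_pos: [0.437, -0.3408, 0.2092]
tool_rot: [-0.002, 0.044, 0.999, 0.0]
contact_force: [-0.1, -0.2, -0.4]
gripper_width: 0.445
grasp_force: 51.7
clock: 22.0
eef_pos: [0.4375, -0.3441, 0.1168]
tool_rot: [0.0, 0.042, 0.999, -0.001]
contact_force: [1.1, 0.8, -0.2]
gripper_width: 0.445
grasp_force: 51.7
t 22.0 [ 0.4375 -0.3441  0.1168] w 0.445 gf 51.7 F [ 1.1  0.8 -0.2] j [-0.76  0.1   1.74 -0.    1.31 -2.24]
shift [0.0034 0.0004 0.083 ] turn [-0.0013  0.0003  0.002 ]
```

View pics/w4.png

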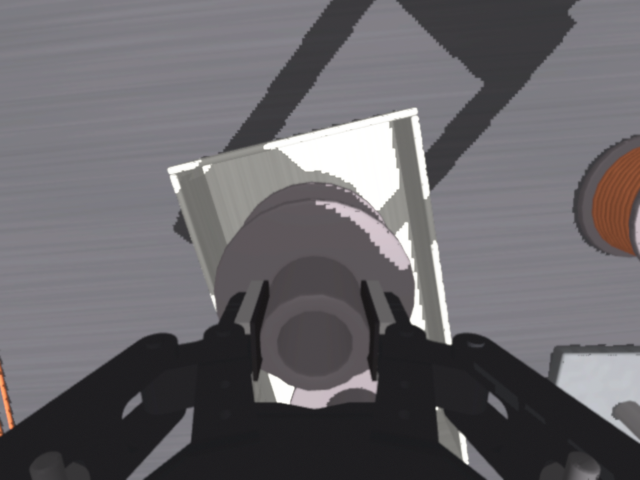

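```bash
python3 -m jog '[0.003,0,0.03,0,0,0,0.3, 0.003,0,0.06,0,0,0,0.3, 0.003,0,0.078,0,0,0,0.3, 0.003,0,0.083,0,0,0,0.3, 0.003,0,0.083,0,0,0,0.3, 0.003,0,0.083,0,0,0,0.3, 0.003,0,0.083,0,0,0,0.7, 0.003,0,0.083,0,0,0,0.7, 0.003,0,0.083,0,0,0,0.7, 0.003,0,0.083,0,0,0,0.7]'; python3 -m jog '[0,0,-0.02,0,0,0,0.7, 0,0,-0.07,0,0,0,0.7, 0,0,-0.13,0,0,0,0.7, 0,0,-0.19,0,0,0,0.7, 0,0,-0.25,0,0,0,0.7, 0,0,-0.31,0,0,0,0.7, 0,0,-0.36,0,0,0,0.7, 0,0,-0.39,0,0,0,0.9, 0,0,-0.4,0,0,0,0.9, 0,0,-0.4,0,0,0,0.9]'; python3 - <<'E'
from h import *
st();go(.43,-.03,.33,1.4845)
p=shot('wrist');print([(round(r['score'],2),np.round(onz(p,r['point'],.004),3)) for r in manip.pinpoint('core1',p)])
E
```

```text
clock: 23.05
eef_pos: [0.435, -0.344, 0.0659]
tool_rot: [-0.0, 0.042, 0.999, -0.0]
contact_force: [-0.5, 0.1, 0.6]
gripper_width: 0.702
grasp_force: 0.0
clock: 24.05
eef_pos: [0.4353, -0.344, 0.307]
tool_rot: [0.0, 0.042, 0.999, -0.001]
contact_force: [-0.1, 0.4, 0.1]
gripper_width: 0.897
grasp_force: 0.0
t 24.05 [ 0.4353 -0.344   0.307 ] w 0.897 gf 0.0 F [-0.1  0.4  0.1] j [-0.76 -0.01  1.5  -0.    1.65 -2.25]
shift [ 0.0532  0.5207 -0.0394] turn [-0.0018  0.0009  0.0012]
[(0.97, array([ 0.558, -0.323])), (0.87, array([ 0.441, -0.344]))]
```

```bash
python3 -m jog '[0.01,0.04,0,0,0,0,0.9, 0.02,0.1,0,0,0,0,0.9, 0.04,0.16,0.02,0,0,0,0.9, 0.053,0.22,0.03,0,0,0,0.9, 0.053,0.28,0.05,0,0,0,0.9, 0.053,0.33,0.07,0,0,0,0.9, 0.053,0.36,0.08,0,0,0,0.9, 0.053,0.38,0.08,0,0,0,0.9, 0.053,0.38,0.08,0,0,0,0.9, 0.053,0.38,0.08,0,0,0,0.9]'; python3 - <<'E'
from h import *
st()
p=shot('wrist');save(p,'w5')
for r in manip.pinpoint('spool1',p): print(round(r['score'],2),np.round(r['point'],1),np.round(onz(p,r['point'],0),4))
E
```

```text
clock: 25.15
eef_pos: [0.4227, -0.1144, 0.2575]
tool_rot: [-0.0, 0.042, 0.999, -0.0]
contact_force: [-0.2, 0.2, -0.1]
gripper_width: 0.898
grasp_force: 0.0
t 25.15 [ 0.4227 -0.1144  0.2575] w 0.898 gf 0.0 F [-0.2  0.2 -0.1] j [-0.38 -0.33  1.87 -0.    1.6  -1.87]
0.88 [203.4 318.5] [ 0.4345 -0.1107]
0.68 [217.5 467.6] [0.4646 0.0545]
```

View pics/w5.png

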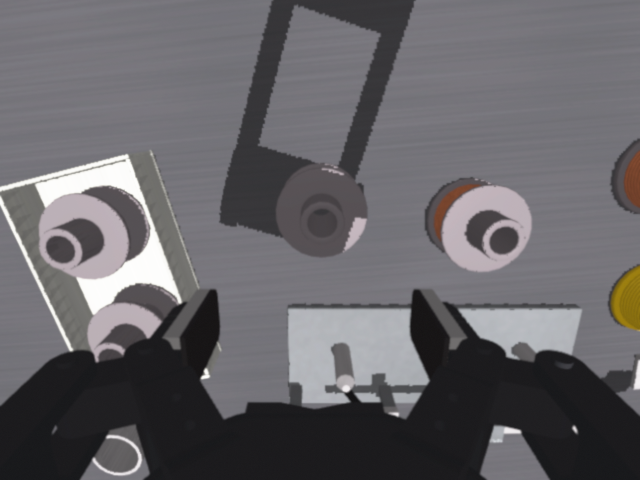

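```bash
python3 - <<'E'
from h import *
p=shot('wrist')
print('C',onz(p,(222,322),.087),onz(p,(210,322),.052)); print('B',onz(p,(238,502),.087),onz(p,(228,486.5),.052))
print('right',onz(p,(385,345),.082))
fitstand(p,[(0,-.11,.082),(0,-.11,.012),(-.055,.175,.012),(-.055,-.175,.012)],[(345,385),(342,348),(581,307),(287,307)])
go(.4345,-.109,.057,1.4845)
E
```

```text
C [ 0.43358777 -0.10886949] [ 0.43075209 -0.10798617]
B [0.46209188 0.05021882] [0.46267709 0.05199652]
right [ 0.60912948 -0.09925699]
fit [ 0.6216  0.0105 -0.0911] 
 [[0.4, 2.0], [-1.2, -0.3], [2.2, 0.0], [-0.7, -0.6]]
shift [-0.0188  0.0117  0.3347] turn [-0.0009 -0.0004  0.0002]
```

```bash
python3 -m jog '[-0.008,0.006,0.03,0,0,0,0.9, -0.0155,0.0125,0.08,0,0,0,0.9, -0.0155,0.0125,0.14,0,0,0,0.85, -0.0155,0.0125,0.2,0,0,0,0.85, -0.0155,0.0125,0.26,0,0,0,0.85, -0.0155,0.0125,0.3,0,0,0,0.85, -0.0155,0.0125,0.325,0,0,0,0.85, -0.0155,0.0125,0.333,0,0,0,0.85, -0.0155,0.0125,0.333,0,0,0,0.85, -0.0155,0.0125,0.333,0,0,0,0.85]';  python3 -m jog '[0,0,0,0,0,0,0.3, 0,0,0,0,0,0,0.3, 0,0,0,0,0,0,0.3, 0,0,0,0,0,0,0.3, 0,0,0,0,0,0,0.3, 0,0,-0.02,0,0,0,0.3, 0,0,-0.04,0,0,0,0.3, 0,0,-0.06,0,0,0,0.3, 0,0,-0.06,0,0,0,0.3, 0,0,-0.06,0,0,0,0.3]' 90; python3 - <<'E'
from h import *
st();p=shot('wrist');save(p,'w6')
E
```

```text
clock: 26.3
eef_pos: [0.4332, -0.108, 0.0588]
tool_rot: [0.0, 0.043, 0.999, -0.001]
contact_force: [-0.2, -0.1, 0.0]
gripper_width: 0.852
grasp_force: 0.0
clock: 27.3
eef_pos: [0.4328, -0.1074, 0.0942]
tool_rot: [0.0, 0.042, 0.999, -0.0]
contact_force: [-0.3, -0.1, -4.9]
gripper_width: 0.444
grasp_force: 91.3
t 27.3 [ 0.4328 -0.1074  0.0942] w 0.444 gf 91.3 F [-0.3 -0.1 -4.9] j [-0.36 -0.19  2.05 -0.    1.27 -1.84]
```

View pics/w6.png

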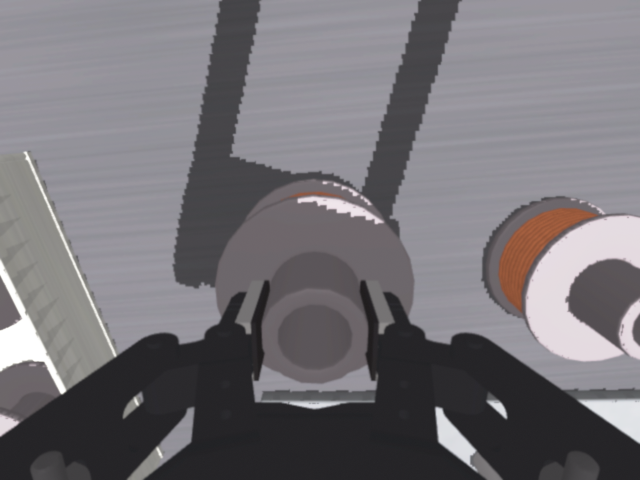

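```bash
python3 - <<'E'
from h import *
p=shot('wrist');s=manip.observe()
b=s['eef_pos'][2]-.058
print(onz(p,(336.5,315),b+.087)-s['eef_pos'][:2])
th=np.linspace(0,2*np.pi,200)
for dx in(-.004,0,.004):
    P=np.c_[s['eef_pos'][0]+dx+.045*np.cos(th),s['eef_pos'][1]+.045*np.sin(th),np.full(200,b+.052)];q=proj(p,P);
    P2=np.c_[s['eef_pos'][0]+dx+.02*np.cos(th),s['eef_pos'][1]+.02*np.sin(th),np.full(200,b+.087)];q2=proj(p,P2);print(dx,q.min(0),q.max(0),q2.min(0),q2.max(0))
go(.612,-.0985,.19,1.4845)
E
```

```text
[0.00029674 0.00057453]
-0.004 [181.57562189 209.97560407] [371.5874356  415.64753132] [272.22701941 254.66550694] [374.65531846 369.94111874]
0 [191.34585909 211.47788296] [378.69430672 415.71779668] [283.29879564 256.17328365] [383.87930704 370.42164282]
0.004 [200.97618527 212.96166066] [385.70494892 415.78493322] [294.16763948 257.65626952] [392.94063376 370.89192568]
shift [-0.2974  0.0398 -0.1617] turn [-0.0003 -0.0014  0.0012]
```

```bash
python3 -m jog '[0,0,-0.03,0,0,0,0.3, 0,0,-0.08,0,0,0,0.3, -0.01,0,-0.13,0,0,0,0.3, -0.04,0.005,-0.155,0,0,0,0.3, -0.09,0.01,-0.16,0,0,0,0.3, -0.15,0.02,-0.16,0,0,0,0.3, -0.21,0.03,-0.16,0,0,0,0.3, -0.25,0.035,-0.16,0,0,0,0.3, -0.28,0.039,-0.16,0,0,0,0.3, -0.297,0.04,-0.16,0,0,0,0.3]'; python3 -m jog '[0,0,0,0,0,0,0.3, 0,0,0,0,0,0,0.3, 0,0,0,0,0,0,0.3, 0,0,0,0,0,0,0.3, 0,0,0,0,0,0,0.3, 0,0,0,0,0,0,0.3, 0,0,0,0,0,0,0.3, 0,0,0,0,0,0,0.3, 0,0,0,0,0,0,0.3, 0,0,0,0,0,0,0.3]'; python3 - <<'E'
from h import *
st()
go(.612,-.0985,.14,1.4845)
p=shot('wrist');save(p,'w7'); q=shot('scene');cv2.imwrite('pics/s7.png',cv2.resize(q['pixels'][200:340,180:360][:,:,::-1],None,fx=4,fy=4,interpolation=cv2.INTER_CUBIC))
E
```

```text
clock: 28.4
eef_pos: [0.6128, -0.098, 0.1878]
tool_rot: [-0.001, 0.042, 0.999, 0.0]
contact_force: [-1.3, 1.4, -5.4]
gripper_width: 0.436
grasp_force: 91.4
clock: 29.4
eef_pos: [0.6121, -0.0985, 0.1896]
tool_rot: [-0.0, 0.042, 0.999, -0.0]
contact_force: [-0.1, -0.6, -4.9]
gripper_width: 0.439
grasp_force: 91.4
t 29.4 [ 0.6121 -0.0985  0.1896] w 0.439 gf 91.4 F [-0.1 -0.6 -4.9] j [-0.24  0.21  1.48 -0.    1.46 -1.73]
shift [ 0.0001 -0.      0.0826] turn [-0.0005 -0.0007  0.0013]
```

View pics/s7.png

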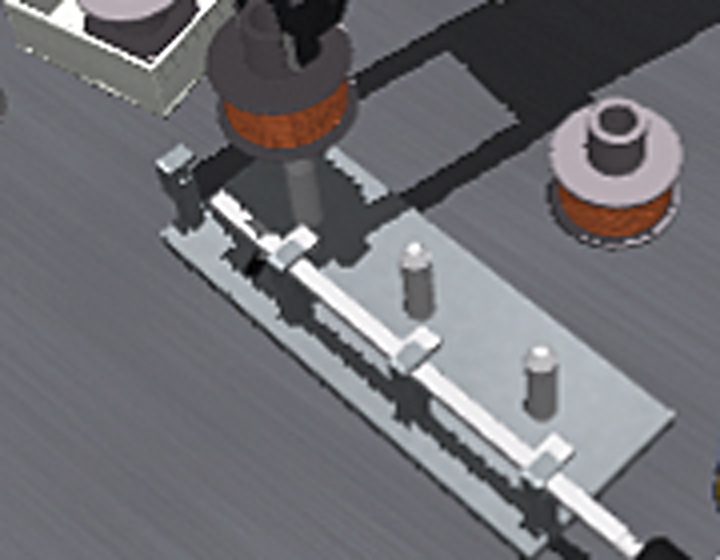

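```bash
python3 - <<'E'
from h import *
q=shot('scene'); f=lambda u,v:(u/4+180,v/4+200)
fitstand(q,[(0,.11,.082),(0,0,.082),(-.055,.175,.012),(.08,-.175,.012)],[f(541,348),f(414,243),f(672,415),f(163,235)])
# held spool: underside flange extents in scene
s=manip.observe();th=np.linspace(0,2*np.pi,200);b=s['eef_pos'][2]-.058
for r,h in((.045,.0),(.045,.052)):
    P=np.c_[s['eef_pos'][0]+r*np.cos(th),s['eef_pos'][1]+r*np.sin(th),np.full(200,b+h)];u=(proj(q,P)[:,::-1]-[180,200])*4;print(u.min(0),u.max(0))
E
```

```text
fit [ 0.6232  0.0146 -0.0965] 
 [[-0.1, 0.4], [0.1, 0.7], [0.8, -0.3], [-1.0, -1.7]]
[215.00780525  45.92465672] [356.89236904 155.58289724]
[202.58746512  -8.5754068 ] [349.79222471 102.36063924]
```

```bash
python3 -m jog '[-0.001,0.0015,0.02,0,0,0,0.3, -0.001,0.0015,0.05,0,0,0,0.3, -0.001,0.0015,0.07,0,0,0,0.3, -0.001,0.0015,0.08,0,0,0,0.3, -0.001,0.0015,0.09,0,0,0,0.3, -0.001,0.0015,0.1,0,0,0,0.3, -0.001,0.0015,0.11,0,0,0,0.3, -0.001,0.0015,0.12,0,0,0,0.3, -0.001,0.0015,0.125,0,0,0,0.3, -0.001,0.0015,0.125,0,0,0,0.3]'; python3 - <<'E'
from h import *
st()
E
```

```text
clock: 30.55
eef_pos: [0.6123, -0.0976, 0.1139]
tool_rot: [-0.001, 0.042, 0.999, -0.0]
contact_force: [-0.3, -0.3, -4.5]
gripper_width: 0.436
grasp_force: 91.4
t 30.55 [ 0.6123 -0.0976  0.1139] w 0.436 gf 91.4 F [-0.3 -0.3 -4.5] j [-0.24  0.27  1.55 -0.    1.32 -1.73]
```

```bash
python3 -m jog '[0,0,0.015,0,0,0,0.3, 0,0,0.03,0,0,0,0.3, 0,0,0.045,0,0,0,0.3, 0,0,0.06,0,0,0,0.3, 0,0,0.068,0,0,0,0.3, 0,0,0.072,0,0,0,0.3, 0,0,0.073,0,0,0,0.3, 0,0,0.073,0,0,0,0.3, 0,0,0.073,0,0,0,0.3, 0,0,0.073,0,0,0,0.3]'; python3 - <<'E'
from h import *
st()
E
python3 -m jog '[0,0,0,0,0,0,0.8, 0,0,0,0,0,0,0.8, 0,0,0,0,0,0,0.8, 0,0,0,0,0,0,0.8, 0,0,-0.03,0,0,0,0.8, 0,0,-0.08,0,0,0,0.8, 0,0,-0.14,0,0,0,0.8, 0,0,-0.2,0,0,0,0.8, 0,0,-0.25,0,0,0,0.8, 0,0,-0.27,0,0,0,0.9]'; python3 - <<'E'
from h import *
st(); go(.44,.05,.26,1.4845)
p=shot('scene');f=[(round(r['score'],2),np.round(onz(p,r['point'],0),3)) for r in manip.pinpoint('spool1',p)];print(f)
E
```

```text
clock: 31.55
eef_pos: [0.613, -0.0978, 0.0713]
tool_rot: [0.0, 0.042, 0.999, -0.0]
contact_force: [-2.9, -0.2, 0.9]
gripper_width: 0.44
grasp_force: 92.1
t 31.55 [ 0.613  -0.0978  0.0713] w 0.44 gf 92.1 F [-2.9 -0.2  0.9] j [-0.24  0.31  1.58 -0.    1.25 -1.73]
clock: 32.55
eef_pos: [0.6145, -0.098, 0.2372]
tool_rot: [0.003, 0.042, 0.999, -0.001]
contact_force: [2.0, -0.0, 1.1]
gripper_width: 0.903
grasp_force: 0.0
t 32.55 [ 0.6145 -0.098   0.2372] w 0.903 gf 0.0 F [ 2.  -0.   1.1] j [-0.24  0.18  1.42 -0.    1.53 -1.73]
shift [ 0.3105  0.2211 -0.0401] turn [-0.0014  0.0051  0.0013]
[(0.98, array([0.471, 0.046])), (0.93, array([0.397, 0.254])), (0.8, array([ 0.614, -0.101])), (0.61, array([0.272, 0.318]))]
```

```bash
python3 -m jog '[0.03,0.02,-0.01,0,0,0,0.9, 0.07,0.05,-0.03,0,0,0,0.9, 0.12,0.08,-0.04,0,0,0,0.9, 0.17,0.12,-0.04,0,0,0,0.9, 0.22,0.16,-0.04,0,0,0,0.9, 0.26,0.19,-0.04,0,0,0,0.9, 0.29,0.21,-0.04,0,0,0,0.9, 0.305,0.22,-0.04,0,0,0,0.9, 0.31,0.22,-0.04,0,0,0,0.9, 0.31,0.22,-0.04,0,0,0,0.9]'; python3 - <<'E'
from h import *
st()
p=shot('wrist');save(p,'w8')
for r in manip.pinpoint('spool1',p): print(round(r['score'],2),np.round(r['point'],1),np.round(onz(p,r['point'],0),4))
E
```

```text
clock: 33.65
eef_pos: [0.4386, 0.0494, 0.256]
tool_rot: [-0.001, 0.042, 0.999, -0.0]
contact_force: [0.2, 0.6, 0.7]
gripper_width: 0.898
grasp_force: 0.0
t 33.65 [0.4386 0.0494 0.256 ] w 0.898 gf 0.0 F [0.2 0.6 0.7] j [-0.   -0.32  1.86 -0.    1.6  -1.49]
0.89 [348.3 205.9] [ 0.6208 -0.1017]
0.87 [134.6 503.9] [0.3929 0.2535]
0.71 [216.4 321.3] [0.4649 0.0549]
0.7 [297.1 514.9] [0.5831 0.2774]
0.59 [  1.4 559.7] [0.271  0.3021]
```

View pics/w8.png

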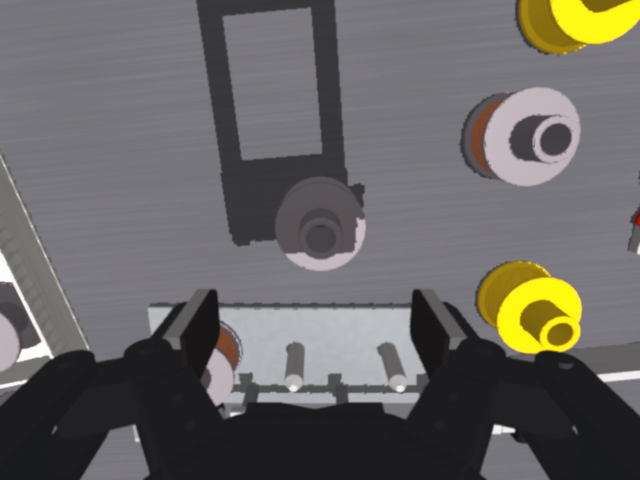

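```bash
python3 - <<'E'
from h import *
p=shot('wrist')
print('B',onz(p,(237,320),.087),onz(p,(224,320.5),.052)); print('A',onz(p,(139,553),.087),onz(p,(136.5,532),.052))
fitstand(p,[(0,0,.082),(0,.11,.082),(0,0,.012),(0,.11,.012),(-.055,-.175,.012)],[(293,385),(399,385),(296,347),(385,347),(149,307)])
go(.4635,.0515,.058,1.4845)
E
```

```text
B [0.46297862 0.05222723] [0.46044225 0.05340006]
A [0.39506416 0.25153085] [0.394222   0.25380048]
fit [ 0.6211  0.011  -0.0769] 
 [[-0.5, 1.3], [1.0, 0.4], [-0.2, -0.0], [2.2, -0.8], [-4.0, -0.4]]
shift [-0.0404  0.0078  0.3308] turn [-0.0008 -0.001   0.0004]
```

```bash
python3 -m jog '[-0.02,0.006,0.03,0,0,0,0.9, -0.038,0.0095,0.08,0,0,0,0.9, -0.038,0.0095,0.14,0,0,0,0.85, -0.038,0.0095,0.2,0,0,0,0.85, -0.038,0.0095,0.26,0,0,0,0.85, -0.038,0.0095,0.3,0,0,0,0.85, -0.038,0.0095,0.325,0,0,0,0.85, -0.038,0.0095,0.331,0,0,0,0.85, -0.038,0.0095,0.331,0,0,0,0.85, -0.038,0.0095,0.331,0,0,0,0.85]';  python3 -m jog '[0,0,0,0,0,0,0.3, 0,0,0,0,0,0,0.3, 0,0,0,0,0,0,0.3, 0,0,0,0,0,0,0.3, 0,0,0,0,0,0,0.3, 0,0,-0.02,0,0,0,0.3, 0,0,-0.04,0,0,0,0.3, 0,0,-0.06,0,0,0,0.3, 0,0,-0.06,0,0,0,0.3, 0,0,-0.06,0,0,0,0.3]' 90; python3 - <<'E'
from h import *
st();p=shot('wrist');save(p,'w9');go(.6223,.012,.19,1.4845)
E
```

```text
clock: 34.8
eef_pos: [0.4627, 0.0532, 0.0593]
tool_rot: [0.0, 0.043, 0.999, -0.0]
contact_force: [0.1, -0.6, -0.1]
gripper_width: 0.853
grasp_force: 0.0
clock: 35.8
eef_pos: [0.4621, 0.0534, 0.0947]
tool_rot: [0.0, 0.042, 0.999, -0.0]
contact_force: [-0.7, -0.3, -5.9]
gripper_width: 0.443
grasp_force: 91.4
t 35.8 [0.4621 0.0534 0.0947] w 0.443 gf 91.4 F [-0.7 -0.3 -5.9] j [ 0.01 -0.13  2.   -0.    1.27 -1.48]
shift [-0.2726 -0.0461 -0.1601] turn [-0.0005 -0.0008  0.0013]
```

View pics/w9.png

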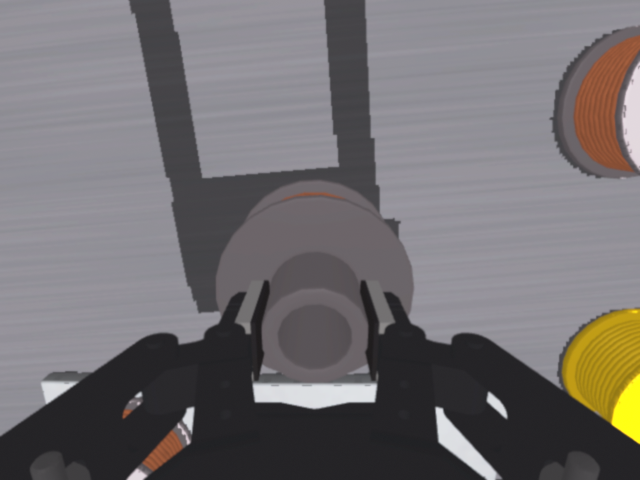

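```bash
python3 -m jog '[0,0,-0.03,0,0,0,0.3, 0,0,-0.08,0,0,0,0.3, -0.01,0,-0.13,0,0,0,0.3, -0.04,-0.005,-0.155,0,0,0,0.3, -0.09,-0.01,-0.16,0,0,0,0.3, -0.15,-0.02,-0.16,0,0,0,0.3, -0.2,-0.03,-0.16,0,0,0,0.3, -0.24,-0.04,-0.16,0,0,0,0.3, -0.265,-0.046,-0.16,0,0,0,0.3, -0.2725,-0.046,-0.16,0,0,0,0.3]'; python3 -m jog '[0,0,0,0,0,0,0.3, 0,0,0,0,0,0,0.3, 0,0,0,0,0,0,0.3, 0,0,0,0,0,0,0.3, 0,0,0,0,0,0,0.3, 0,0,0,0,0,0,0.3, 0,0,0,0,0,0,0.3, 0,0,0,0,0,0,0.3, 0,0,0,0,0,0,0.3, 0,0,0,0,0,0,0.3]'; python3 - <<'E'
from h import *
go(.6223,.012,.114,1.4845)
E
```

```text
clock: 36.85
eef_pos: [0.6229, 0.0113, 0.1884]
tool_rot: [-0.001, 0.043, 0.999, -0.0]
contact_force: [-1.0, 0.8, -6.5]
gripper_width: 0.445
grasp_force: 91.8
clock: 37.85
eef_pos: [0.6224, 0.012, 0.1901]
tool_rot: [-0.0, 0.042, 0.999, -0.0]
contact_force: [0.1, 0.1, -6.2]
gripper_width: 0.444
grasp_force: 91.8
shift [0.     0.     0.1268] turn [-0.0005 -0.0008  0.0013]
```

```bash
python3 -m jog '[0,0,0.02,0,0,0,0.3, 0,0,0.05,0,0,0,0.3, 0,0,0.07,0,0,0,0.3, 0,0,0.08,0,0,0,0.3, 0,0,0.09,0,0,0,0.3, 0,0,0.1,0,0,0,0.3, 0,0,0.11,0,0,0,0.3, 0,0,0.12,0,0,0,0.3, 0,0,0.126,0,0,0,0.3, 0,0,0.126,0,0,0,0.3]'; python3 - <<'E'
from h import *
st()
E
```

```text
clock: 38.85
eef_pos: [0.6219, 0.012, 0.1137]
tool_rot: [-0.001, 0.042, 0.999, -0.0]
contact_force: [-0.7, 0.0, -5.9]
gripper_width: 0.441
grasp_force: 91.8
t 38.85 [0.6219 0.012  0.1137] w 0.441 gf 91.8 F [-0.7  0.  -5.9] j [-0.06  0.27  1.55 -0.    1.33 -1.55]
```

```bash
python3 -m jog '[0,0,0.015,0,0,0,0.3, 0,0,0.03,0,0,0,0.3, 0,0,0.045,0,0,0,0.3, 0,0,0.06,0,0,0,0.3, 0,0,0.068,0,0,0,0.3, 0,0,0.072,0,0,0,0.3, 0,0,0.073,0,0,0,0.3, 0,0,0.073,0,0,0,0.3, 0,0,0.073,0,0,0,0.3, 0,0,0.073,0,0,0,0.3]'; python3 -m jog '[0,0,0,0,0,0,0.8, 0,0,0,0,0,0,0.8, 0,0,0,0,0,0,0.8, 0,0,0,0,0,0,0.8, 0,0,-0.03,0,0,0,0.8, 0,0,-0.08,0,0,0,0.8, 0,0,-0.14,0,0,0,0.8, 0,0,-0.2,0,0,0,0.8, 0,0,-0.25,0,0,0,0.8, 0,0,-0.27,0,0,0,0.9]'; python3 - <<'E'
from h import *
st(); go(.37,.245,.256,1.4845)
E
```

```text
clock: 39.85
eef_pos: [0.6227, 0.0118, 0.0718]
tool_rot: [0.0, 0.042, 0.999, -0.0]
contact_force: [-6.0, -0.4, 2.9]
gripper_width: 0.444
grasp_force: 92.7
clock: 40.85
eef_pos: [0.6242, 0.012, 0.2372]
tool_rot: [0.003, 0.042, 0.999, -0.0]
contact_force: [0.1, 0.2, 1.0]
gripper_width: 0.898
grasp_force: 0.0
t 40.85 [0.6242 0.012  0.2372] w 0.898 gf 0.0 F [0.1 0.2 1. ] j [-0.06  0.19  1.41 -0.    1.53 -1.55]
shift [ 0.455   0.351  -0.0341] turn [-0.0004  0.0053  0.0013]
```

```bash
python3 -m jog '[0.03,0.02,-0.01,0,0,0,0.9, 0.08,0.06,-0.03,0,0,0,0.9, 0.14,0.11,-0.034,0,0,0,0.9, 0.2,0.16,-0.034,0,0,0,0.9, 0.26,0.2,-0.034,0,0,0,0.9, 0.32,0.24,-0.034,0,0,0,0.9, 0.37,0.28,-0.034,0,0,0,0.9, 0.41,0.32,-0.034,0,0,0,0.9, 0.44,0.345,-0.034,0,0,0,0.9, 0.45,0.35,-0.034,0,0,0,0.9]'; python3 -m jog '[0,0,0,0,0,0,0.9, 0,0,0,0,0,0,0.9, 0,0,0,0,0,0,0.9, 0,0,0,0,0,0,0.9, 0,0,0,0,0,0,0.9, 0,0,0,0,0,0,0.9, 0,0,0,0,0,0,0.9, 0,0,0,0,0,0,0.9, 0,0,0,0,0,0,0.9, 0,0,0,0,0,0,0.9]'; python3 - <<'E'
from h import *
st()
p=shot('wrist');save(p,'w10')
for r in manip.pinpoint('spool1',p): print(round(r['score'],2),np.round(r['point'],1),np.round(onz(p,r['point'],0),4))
go(.3945,.2525,.058,1.4845)
E
```

```text
clock: 41.85
eef_pos: [0.3695, 0.2456, 0.2522]
tool_rot: [-0.001, 0.041, 0.999, -0.0]
contact_force: [0.9, 0.0, -0.5]
gripper_width: 0.899
grasp_force: 0.0
clock: 42.85
eef_pos: [0.3713, 0.2442, 0.2532]
tool_rot: [-0.0, 0.042, 0.999, -0.0]
contact_force: [0.8, 0.6, -0.6]
gripper_width: 0.899
grasp_force: 0.0
t 42.85 [0.3713 0.2442 0.2532] w 0.899 gf 0.0 F [ 0.8  0.6 -0.6] j [ 0.47 -0.31  1.86 -0.    1.59 -1.02]
0.91 [212.6 323.6] [0.393  0.2528]
0.79 [ 89.8 364.5] [0.2699 0.3039]
0.68 [356.1 350.9] [0.5781 0.2722]
shift [-0.0377  0.0171  0.3253] turn [-0.0005 -0.0006  0.0013]
```

View pics/w10.png

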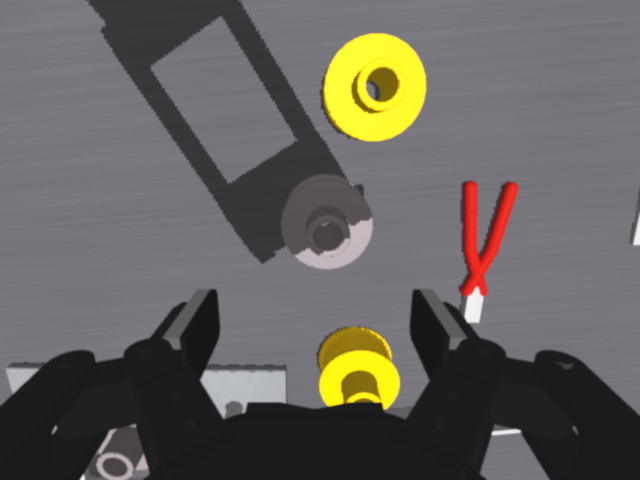

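```bash
python3 -m jog '[-0.02,0.01,0.03,0,0,0,0.9, -0.037,0.0175,0.08,0,0,0,0.9, -0.037,0.0175,0.14,0,0,0,0.85, -0.037,0.0175,0.2,0,0,0,0.85, -0.037,0.0175,0.26,0,0,0,0.85, -0.037,0.0175,0.3,0,0,0,0.85, -0.037,0.0175,0.32,0,0,0,0.85, -0.037,0.0175,0.325,0,0,0,0.85, -0.037,0.0175,0.325,0,0,0,0.85, -0.037,0.0175,0.325,0,0,0,0.85]';  python3 -m jog '[0,0,0,0,0,0,0.3, 0,0,0,0,0,0,0.3, 0,0,0,0,0,0,0.3, 0,0,0,0,0,0,0.3, 0,0,0,0,0,0,0.3, 0,0,-0.02,0,0,0,0.3, 0,0,-0.04,0,0,0,0.3, 0,0,-0.06,0,0,0,0.3, 0,0,-0.06,0,0,0,0.3, 0,0,-0.06,0,0,0,0.3]' 90; python3 - <<'E'
from h import *
st();p=shot('wrist');save(p,'w11');go(.6319,.1216,.19,1.4845)
# compare neck edge with earlier in-hand picture
a=cv2.imread('pics/w11.png',0).astype(float);b=cv2.imread('pics/w9.png',0).astype(float)
for n,i in(('A',a),('B',b)):
    g=np.diff(cv2.GaussianBlur(i,(5,5),0)[:,300:330].mean(1)); k=[j for j in range(170,400) if abs(g[j])>2.5];print(n,k)
E
```

```text
clock: 43.95
eef_pos: [0.3953, 0.2533, 0.0599]
tool_rot: [0.001, 0.042, 0.999, 0.0]
contact_force: [0.1, 0.0, 0.0]
gripper_width: 0.847
grasp_force: 0.0
clock: 44.95
eef_pos: [0.3945, 0.2529, 0.0947]
tool_rot: [0.0, 0.042, 0.999, 0.0]
contact_force: [-0.3, -0.2, -6.9]
gripper_width: 0.44
grasp_force: 91.8
t 44.95 [0.3945 0.2529 0.0947] w 0.44 gf 91.8 F [-0.3 -0.2 -6.9] j [ 0.46 -0.12  1.99 -0.    1.27 -1.03]
shift [-0.4134 -0.184  -0.1602] turn [-0.0006 -0.0007  0.0012]
A [174, 175, 176, 177, 178, 189, 192, 193, 247, 248, 282, 283, 284, 362, 363, 364, 375, 376, 377, 378, 379]
B [170, 178, 179, 180, 181, 182, 193, 196, 197, 198, 250, 251, 252, 253, 286, 287, 288, 289, 303, 304, 305, 366, 367, 368, 369, 380, 381, 382, 383, 384, 385, 386, 387]
```

```bash
python3 -m jog '[0,0,-0.03,0,0,0,0.3, 0,0,-0.08,0,0,0,0.3, -0.01,-0.005,-0.13,0,0,0,0.3, -0.04,-0.02,-0.155,0,0,0,0.3, -0.09,-0.04,-0.16,0,0,0,0.3, -0.15,-0.07,-0.16,0,0,0,0.3, -0.21,-0.1,-0.16,0,0,0,0.3, -0.27,-0.125,-0.16,0,0,0,0.3, -0.33,-0.15,-0.16,0,0,0,0.3, -0.38,-0.17,-0.16,0,0,0,0.3]'; python3 -m jog '[-0.025,-0.01,0,0,0,0,0.3, -0.035,-0.014,0,0,0,0,0.3, -0.035,-0.014,0,0,0,0,0.3, -0.035,-0.014,0,0,0,0,0.3, -0.035,-0.014,0,0,0,0,0.3, -0.035,-0.014,0,0,0,0,0.3, -0.035,-0.014,0,0,0,0,0.3, -0.035,-0.014,0,0,0,0,0.3, -0.035,-0.014,0,0,0,0,0.3, -0.035,-0.014,0,0,0,0,0.3]'; python3 - <<'E'
from h import *
st();go(.6328,.1216,.114,1.4845)
E
```

```text
clock: 46.0
eef_pos: [0.6138, 0.1303, 0.1885]
tool_rot: [-0.001, 0.043, 0.999, -0.001]
contact_force: [-0.3, 0.7, -6.4]
gripper_width: 0.436
grasp_force: 92.1
clock: 47.0
eef_pos: [0.6329, 0.1217, 0.1901]
tool_rot: [-0.0, 0.042, 0.999, -0.0]
contact_force: [0.8, 0.3, -5.4]
gripper_width: 0.436
grasp_force: 92.1
t 47.0 [0.6329 0.1217 0.1901] w 0.436 gf 92.1 F [ 0.8  0.3 -5.4] j [ 0.11  0.27  1.4  -0.    1.47 -1.38]
shift [ 1.000e-04 -1.000e-04  1.269e-01] turn [-0.0005 -0.0006  0.0013]
```

```bash
python3 -m jog '[0,0,0.02,0,0,0,0.3, 0,0,0.05,0,0,0,0.3, 0,0,0.07,0,0,0,0.3, 0,0,0.08,0,0,0,0.3, 0,0,0.09,0,0,0,0.3, 0,0,0.1,0,0,0,0.3, 0,0,0.11,0,0,0,0.3, 0,0,0.12,0,0,0,0.3, 0,0,0.126,0,0,0,0.3, 0,0,0.126,0,0,0,0.3]'; python3 - <<'E'
from h import *
st()
E
```

```text
clock: 48.0
eef_pos: [0.6324, 0.1216, 0.1136]
tool_rot: [-0.001, 0.042, 0.999, -0.0]
contact_force: [-0.7, 0.5, -6.4]
gripper_width: 0.439
grasp_force: 92.0
t 48.0 [0.6324 0.1216 0.1136] w 0.439 gf 92.0 F [-0.7  0.5 -6.4] j [ 0.11  0.33  1.48 -0.    1.34 -1.38]
```

```bash
python3 -m jog '[0,0,0.015,0,0,0,0.3, 0,0,0.03,0,0,0,0.3, 0,0,0.045,0,0,0,0.3, 0,0,0.06,0,0,0,0.3, 0,0,0.068,0,0,0,0.3, 0,0,0.072,0,0,0,0.3, 0,0,0.073,0,0,0,0.3, 0,0,0.073,0,0,0,0.3, 0,0,0.073,0,0,0,0.3, 0,0,0.073,0,0,0,0.3]'; python3 -m jog '[0,0,0,0,0,0,0.8, 0,0,0,0,0,0,0.8, 0,0,0,0,0,0,0.8, 0,0,0,0,0,0,0.8, 0,0,-0.03,0,0,0,0.8, 0,0,-0.08,0,0,0,0.8, 0,0,-0.14,0,0,0,0.8, 0,0,-0.2,0,0,0,0.8, 0,0,-0.25,0,0,0,0.9, 0,0,-0.29,0,0,0,1]'; python3 - <<'E'
from h import *
st(); go(.57,.08,.30,1.4845)
q=shot('scene');cv2.imwrite('pics/s12.png',cv2.resize(q['pixels'][190:350,180:360][:,:,::-1],None,fx=3.7,fy=3.7,interpolation=cv2.INTER_CUBIC))
E
```

```text
clock: 49.0
eef_pos: [0.6333, 0.1217, 0.0717]
tool_rot: [0.0, 0.042, 0.999, -0.0]
contact_force: [-5.1, 0.1, 4.6]
gripper_width: 0.439
grasp_force: 93.3
clock: 50.0
eef_pos: [0.6337, 0.1217, 0.2475]
tool_rot: [0.001, 0.043, 0.999, -0.0]
contact_force: [0.0, -0.2, -0.6]
gripper_width: 0.995
grasp_force: 0.0
t 50.0 [0.6337 0.1217 0.2475] w 0.995 gf 0.0 F [ 0.  -0.2 -0.6] j [ 0.11  0.24  1.33 -0.    1.56 -1.38]
shift [ 0.0997 -0.0783 -0.0878] turn [0.     0.002  0.0012]
```

View pics/s12.png

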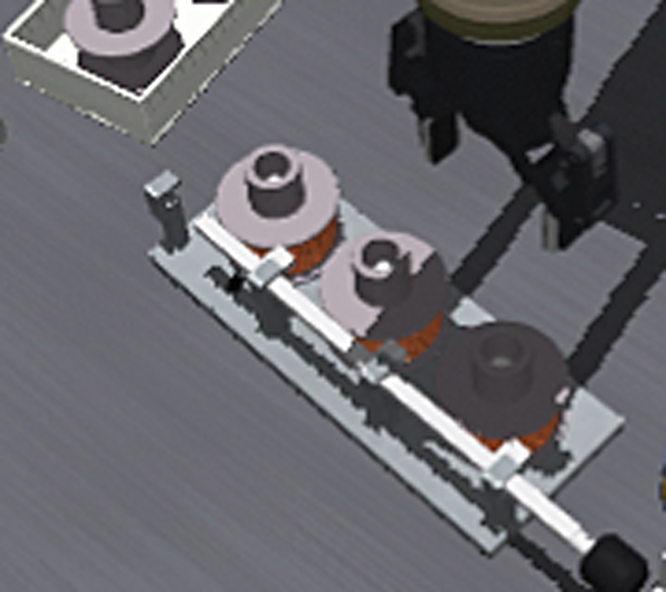

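```bash
python3 - <<'E'
from h import *
go(.7025,.263,.22,-.0863)
E
```

```text
shift [-0.0913  0.2438  0.0545] turn [-0.0049  0.0065 -1.4988]
```

```bash
python3 -m jog '[-0.01,0.03,0,0,0,0.1,1, -0.02,0.06,0,0,0,0.23,1, -0.03,0.1,0.01,0,0,0.36,1, -0.05,0.13,0.02,0,0,0.49,1, -0.06,0.17,0.03,0,0,0.62,1, -0.08,0.21,0.04,0,0,0.75,1, -0.091,0.235,0.05,0,0,0.88,1, -0.091,0.244,0.054,0,0,0.98,1, -0.091,0.244,0.054,0,0,0.98,1, -0.091,0.244,0.054,0,0,0.98,1]'; python3 -m jog '[0,0,0,0,0,0.12,1, 0,0,0,0,0,0.24,1, 0,0,0,0,0,0.36,1, 0,0,0,0,0,0.48,1, 0,0,0,0,0,0.52,1, 0,0,0,0,0,0.52,1, 0,0,0,0,0,0.52,1, 0,0,0,0,0,0.52,1, 0,0,0,0,0,0.52,1, 0,0,0,0,0,0.52,1]'; python3 - <<'E'
from h import *
st();go(.7025,.263,.0575,-.0863)
p=shot('wrist');print(manip.pinpoint('knob',p)[:2],proj(p,[.7023,.2634,.073]))
g=p['pixels'];m=(g.max(2)<30)[100:290,240:400];v,u=np.nonzero(m);print(u.min()+240,u.max()+240,v.min()+100,v.max()+100)
q=shot('top');print([(r['score'],np.round(onz(q,r['point'],.073),4)) for r in manip.pinpoint('knob',q)])
E
```

```text
clock: 51.05
eef_pos: [0.6997, 0.2627, 0.2117]
tool_rot: [-0.0, 0.526, 0.85, -0.001]
contact_force: [-0.4, -0.2, 0.6]
gripper_width: 1.001
grasp_force: 0.0
clock: 52.05
eef_pos: [0.6998, 0.2628, 0.2121]
tool_rot: [-0.0, 0.736, 0.677, -0.0]
contact_force: [-0.6, 0.3, 0.0]
gripper_width: 0.997
grasp_force: 0.0
t 52.05 [0.6998 0.2628 0.2121] w 0.997 gf 0.0 F [-0.6  0.3  0. ] j [ 0.29  0.55  1.01 -0.    1.58  0.38]
shift [0.0008 0.0046 0.2577] turn [-0.0007  0.0005  0.0019]
[{'point': [218.5, 316.4], 'score': 0.74}] [[218.45830847 318.00359067]]
298 339 194 242
[(0.66, array([0.6972, 0.2638]))]
```

```bash
python3 -m jog '[0.001,0.0045,0.05,0,0,0,1, 0.001,0.0045,0.12,0,0,0,1, 0.001,0.0045,0.18,0,0,0,1, 0.001,0.0045,0.23,0,0,0,1, 0.001,0.0045,0.25,0,0,0,1, 0.001,0.0045,0.257,0,0,0,1, 0.001,0.0045,0.257,0,0,0,0.5, 0.001,0.0045,0.257,0,0,0,0.2, 0.001,0.0045,0.257,0,0,0,0.2, 0.001,0.0045,0.257,0,0,0,0.2]' 40; python3 -m jog '[0,0,0,0,0,0,0.2, 0,0,0,0,0,0,0.2, -0.015,0,0,0,0,0,0.2, -0.03,0,0,0,0,0,0.2, -0.045,0,0,0,0,0,0.2, -0.06,0,0,0,0,0,0.2, -0.075,0,0,0,0,0,0.2, -0.086,0,0,0,0,0,0.2, -0.086,0,0,0,0,0,0.2, -0.086,0,0,0,0,0,0.2]'; python3 -m jog '[0,0,0,0,0,0,1, 0,0,0,0,0,0,1, 0,0,0,0,0,0,1, 0,0,0,0,0,0,1, 0,0,-0.03,0,0,0,1, 0,0,-0.08,0,0,0,1, 0,0,-0.14,0,0,0,1, 0,0,-0.2,0,0,0,1, 0,0,-0.25,0,0,0,1, 0,0,-0.25,0,0,0,1]'; python3 - <<'E'
from h import *
st()
q=shot('scene');cv2.imwrite('pics/s13.png',cv2.resize(q['pixels'][150:350,120:360][:,:,::-1],None,fx=3,fy=3,interpolation=cv2.INTER_CUBIC))
t=shot('top');print([(r['score'],np.round(onz(t,r['point'],.073),4)) for r in manip.pinpoint('knob',t)])
E
```

```text
clock: 53.25
eef_pos: [0.703, 0.2636, 0.0604]
tool_rot: [0.0, 0.736, 0.676, 0.0]
contact_force: [-3.4, -2.4, 4.4]
gripper_width: 0.38
grasp_force: 39.3
clock: 54.25
eef_pos: [0.6986, 0.2137, 0.0604]
tool_rot: [-0.0, 0.736, 0.677, 0.001]
contact_force: [-2.7, 5.4, 7.4]
gripper_width: 0.383
grasp_force: 40.6
clock: 55.25
eef_pos: [0.7013, 0.2125, 0.2173]
tool_rot: [0.003, 0.737, 0.676, 0.005]
contact_force: [0.3, 0.4, 1.1]
gripper_width: 1.001
grasp_force: 0.0
t 55.25 [0.7013 0.2125 0.2173] w 1.001 gf 0.0 F [0.3 0.4 1.1] j [ 0.22  0.49  1.08 -0.    1.56  0.31]
[(0.69, array([0.7009, 0.2116]))]
```

View pics/s13.png

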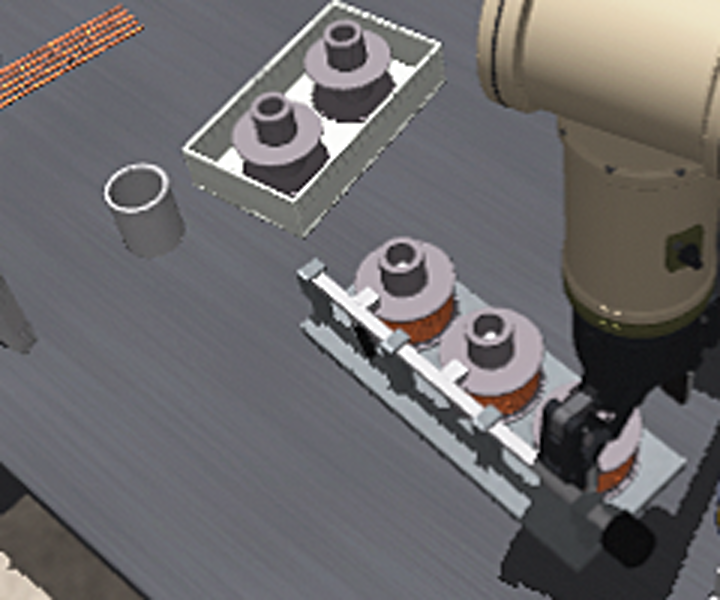

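```bash
python3 -c "
from rig import manip
print(manip.hand_in())"
```

```text
the job is handed in; nothing more can be done
None
```

The job is handed in: both empty cores are in the tray, all three full spools are seated neck up on their own spindles, and the knob is pushed fully home with the keeper over the spools, about 55 s into the run; the verdict was not shown.

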